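# Turn the glue pot's lid to its lug and lock it

## Robot

A 7-joint arm with a two-finger parallel gripper is mounted at the origin on the work surface; the furniture and walls round the work are solid. World frame = base frame: x ahead of the robot, y to its left, z up, the work surface at z = 0. Lengths are in m, angles in rad, forces in N, time in s.
With the tool pointing down it reaches from about 0.375 to 0.925 m from the base axis. Payload 3.1 kg.
Tool frame: the origin (TCP) lies midway between the tips of the shut fingers; the grasp point (between the pads) lies ctrl.tcp_to_grasp behind it (ctrl.tcp_to_grasp is the distance from the TCP to the grasp point, in m); z points along the fingers, y is the direction in which the jaws open and shut (so a half turn about z gives the same grasp; the last joint's range is limited). The gripper opens to 85 mm and grips with 20 to 120 N. Pads are 22 mm wide; open, the fingers measure 114 mm over their backs; the gripper's body (76 mm by 85 mm) begins 54 mm behind the grasp point. The pads swing forward as they close: fully open they stand 13 mm farther back than shut.
Start: joints at [1.205, 0.383, 0.044, 1.598, -0.018, 1.161, -0.05], TCP at [0.172, -0.627, 0.198] pointing down, gripper open.
Joint ranges: [-2.61, 2.61], [-0.41, 2.15], [-1.48, 1.57], [0, 2.5], [-1.57, 4.71], [0.05, 1.97], [-2.85, 2.85]. Speed limits (rad/s): [2.79, 2.79, 3.14, 3.14, 3.14, 3.14, 3.14].

## Interface

Orientations are given as a 3x3 rotation matrix whose columns are the frame's x, y, z axes.
In Python, from workcell import status, vision, ctrl gives the robot as it stands.
- The arm moves only by the tool send_rows, never from a script. Its argument "plan" is a list that holds one entry, the list of rows, each a list of 5 numbers: the shift along the world's x, y, z in cm, then the turn about the world's z in rad, then the opening in per cent of the stroke, from 0 (shut) to 100 (fully open). A call has 1 to 8 rows; each row shifts and turns the pose as measured when the row begins; what a row does not reach is not made up. A row lasts 1/12 s, in which the tool goes at most 41.7 mm and 7.16 degrees, less where a joint would pass 70% of its speed; a pose out of reach is approached as far as the arm can. A call is refused whole if a number of a shift passes 4.17 or a number of a turn 0.125, either way. A call with a gripper value outside its range is refused whole. The fingers move at their own pace and stop on an object; "grip_force" is the grip in N (left out, the last holds). Time passes only in rows, so rows that do not move let the fingers close. It gives the time, the measured TCP pose, the force and the opening at its end, in the units of the state.
- status.state(): the state, without advancing time (a new reading comes with each control period).
- vision.capture(name): name is "scene" or "top"; returns the picture (420x560x3 uint8, red, green, blue); there is no depth.
- vision.camera_model(name): a dict with "camera_matrix" (3x3 intrinsics, pixels), "cam_to_world" (4x4, takes a point from camera to world coordinates). Camera axes: x right, y down, z forward; pixel columns grow to the right and rows downward; lengths in m; the calibration is good to about 2 mm. A picture is of the moment at which its call begins. camera_model takes no time and is no camera call.
- ctrl.sign_off(): hands the job in, once; it reports no verdict.
The state is a dict: "t": time; "joint_pos": joint angles; "dq": joint speeds; "tau": joint torques, N m; "position": TCP position; "orientation": TCP orientation; "force": force on the tool from outside, world axes, zero at the start; "wrist_torque": the same for the moment, N m; "width": finger opening in m.
Only numpy, scipy, OpenCV 4.12 (cv2) and the standard library are available. Lean on these libraries where they do the work, as an engineer would, in place of code of your own. Each camera call takes 0.05 s, during which the arm holds its last target.

## Task

The glue pot's lid was put on turned the wrong way, so it sits crooked on the lug of the rim. Turn the lid by its bar handle until its notch faces the lug and it drops down flat on the rim, then swing the locking dog all the way in over the lid's flange. Do not disturb the mallet, the webbing roll or the sanding block.

Things in the scene. Friction and masses are not known exactly. Their poses are not given: they have to be found in the camera images.
- pot: Round grey steel glue pot, 120 mm outside, bore 93 mm, flat rim 100 mm above the bench; fixed to the bench by a foot disc 200 mm across. Origin: centre of the foot's underside, z up. A steel lug stands on the rim toward the pot's own -x; a vertical rib on the wall below shows where it is.
- lug (a point): Centre of the lug's top, 55 mm from the pot's axis, at height 107 mm. The lug is 10 mm wide (tangentially), 7 mm high, and reaches from 51.5 to 60 mm from the pot's axis.
- lid: Loose aluminium lid, 0.3 to 0.5 kg; flange 120 mm across, 8 mm thick. Origin: centre of the flange's underside, z up; at height 100 mm on the pot's axis when seated. A plug below, 90 mm across and 12 mm deep, keeps it centred in the bore (1.5 mm play). Unless its one notch (toward its +x) is over the lug, the flange rides on the lug, 7 mm up on that side, slightly tilted; it can be turned there.
- lid_grip (a point): Middle of the dark bar handle on the lid, 37 mm above the flange's underside. The bar is 16 mm wide (lid x), 70 mm long (lid y), 18 mm high, and stands on two posts 19 mm clear of the flange's top.
- notch (a point): Middle of the notch in the flange's edge, 55 mm from the lid's centre toward its +x, 7 mm above the flange's underside; meets lug when seated. The notch is 12.5 mm wide, 10 mm deep, the only place where the lug fits. A raised rib on the lid (6 mm wide, 3 mm high, 27 to 47 mm from the centre) points to it.
- dog (a joint): Angle of the locking dog (rad) about a vertical pivot: starts at 0 to 0.2 (swung out, clear of the lid), grows anticlockwise seen from above, stop at 1.6. At 1.57 it points at the pot's axis, its end over the flange, 2.5 mm above a seated lid; a lid that is not down blocks it. Held by friction only (1 to 2 N at the knob), it stays where left.
- dog_pivot (a point): Pivot of the dog on its post beside the pot, at the arm's underside, 110.5 mm above the bench, 84 mm from the pot's axis, 130 degrees anticlockwise of the pot's +x. At joint value q the arm points 220 degrees + q anticlockwise of the pot's +x. The arm is 41 mm long, 18 mm wide, 8 mm thick.
- dog_knob (a point): On the dog's upright steel knob, 12 mm in diameter, 34 mm out from the pivot; it stands from 118.5 to 150.5 mm above the bench, this point at 140.5 mm. Push it sideways to swing the dog.
- mallet: Wooden mallet lying on the bench, 110 x 231 x 60 mm; leave it alone.
- webbing_roll: Roll of jute webbing lying flat, 106 mm in diameter, 50 mm high; leave it alone.
- sanding_block: Cork sanding block, 63 x 110 x 30 mm; leave it alone.
Mind the look-alikes: they are no part of the job. Several things have the shape of the lid; the one meant has the colours described above.

How it is judged:
By the outcome, as a careful person would: the job done as asked, in the order asked, and still so for the second after the job is handed in, with the robot touching nothing.
It also fails if it takes over 72 s, if anything falls off the work surface, if the arm or the gripper's body presses on something with over 40 N, if the wrist force passes 120 N, or if a joint passes its speed limit or range.

## Working session

There is one attempt and no reset: what is moved stays moved. The work goes in short steps, Python scripts to look and compute and a tool call to move; the robot and the scene stay as the last step left them, time stands still between calls to the robot, and variables do not carry over. Pictures are saved under pics/ and viewed, and the job is handed in when it is done.

Besides the shell and the picture viewer there is one more tool, called after "Request:" as name([rows], argument=value, ...), one row to a line, values as JSON. send_rows: Moves the arm, as the interface text tells. Its arguments: {"type":"object","properties":{"plan":{"type":"array","items":{"type":"array","items":{"type":"array","items":{"type":"number"}}}},"grip_force":{"type":"number"}},"required":["plan"]}

```bash
mkdir -p pics; ls
python3 - <<'E'
from workcell import status, vision, ctrl
import cv2
s=status.state(); print(s['t'],s['position'],s['orientation'],s['width'],s['force'],ctrl.tcp_to_grasp)
for n in('scene','top'):
    im=vision.capture(n); cv2.imwrite(f'pics/{n}0.png',cv2.cvtColor(im,cv2.COLOR_RGB2BGR))
    m=vision.camera_model(n); print(n,m)
E
```

```text
pics
0.0 [ 0.17175743 -0.62583268  0.19649457] [[ 9.64325327e-01  2.64718790e-01 -7.90693050e-04]
 [ 2.64719949e-01 -9.64322161e-01  2.47365937e-03]
 [-1.07658713e-04 -2.59472461e-03 -9.99996628e-01]] 0.08540299160122629 [ 0.09010806 -0.35812169  0.01893039] 0.0187
scene {'camera_matrix': array([[464.98123135,   0.        , 283.1839265 ],
       [  0.        , 464.98123135, 209.96328548],
       [  0.        ,   0.        ,   1.        ]]), 'cam_to_world': array([[-0.99742891, -0.04688002,  0.0542017 ,  0.38047483],
       [-0.0694682 ,  0.44676613, -0.89194966,  1.12885166],
       [ 0.01759913, -0.89342168, -0.44887412,  0.69552073],
       [ 0.        ,  0.        ,  0.        ,  1.        ]])}
top {'camera_matrix': array([[449.75809331,   0.        , 284.60700057],
       [  0.        , 449.75809331, 209.4263588 ],
       [  0.        ,   0.        ,   1.        ]]), 'cam_to_world': array([[ 0.02591274, -0.99819528,  0.05417305,  0.37207612],
       [-0.99962709, -0.02634067, -0.00720004, -0.08440837],
       [ 0.008614  , -0.05396627, -0.9985056 ,  1.55140851],
       [ 0.        ,  0.        ,  0.        ,  1.        ]])}
```

View pics/scene0.png

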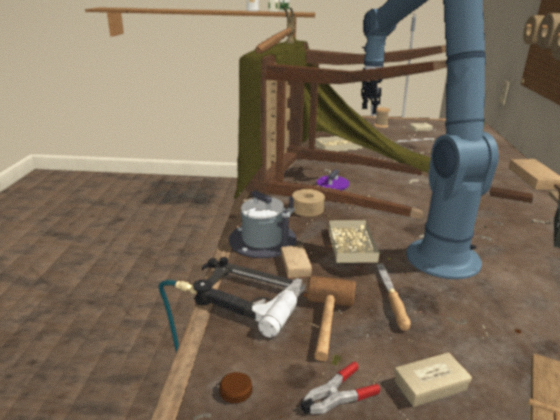

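View pics/top0.png

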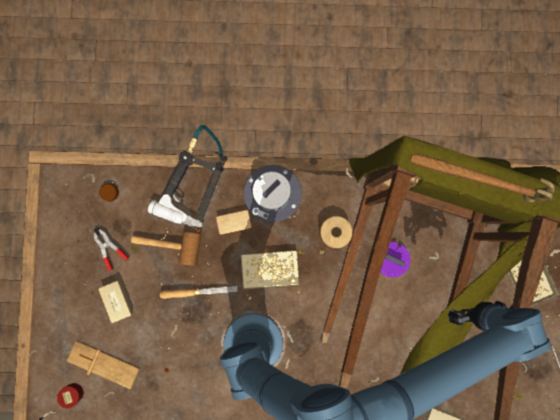

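Run:
```python
import cv2
a=cv2.imread('pics/top0.png');b=cv2.imread('pics/scene0.png')
cv2.imwrite('pics/c1.png',cv2.resize(a[155:230,230:320],None,fx=8,fy=8,interpolation=cv2.INTER_CUBIC))
cv2.imwrite('pics/c2.png',cv2.resize(b[180:260,220:310],None,fx=7,fy=7,interpolation=cv2.INTER_CUBIC))
```

```text
(no output)
```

View pics/c1.png

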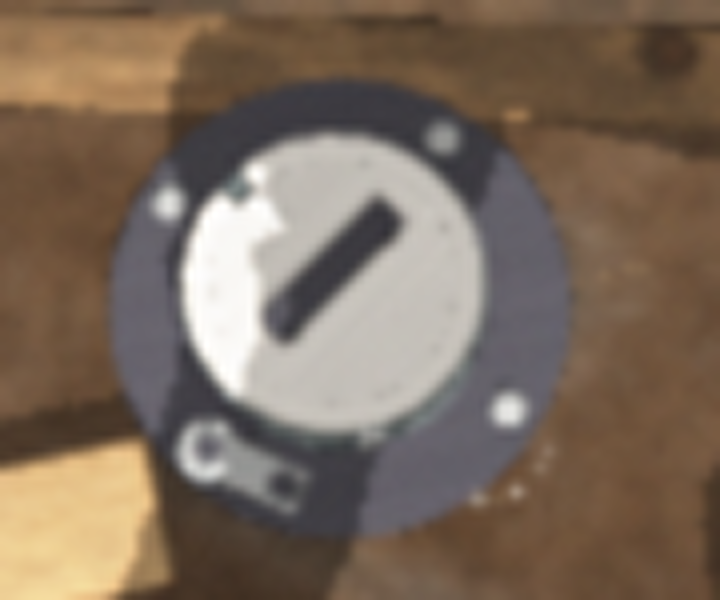

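View pics/c2.png

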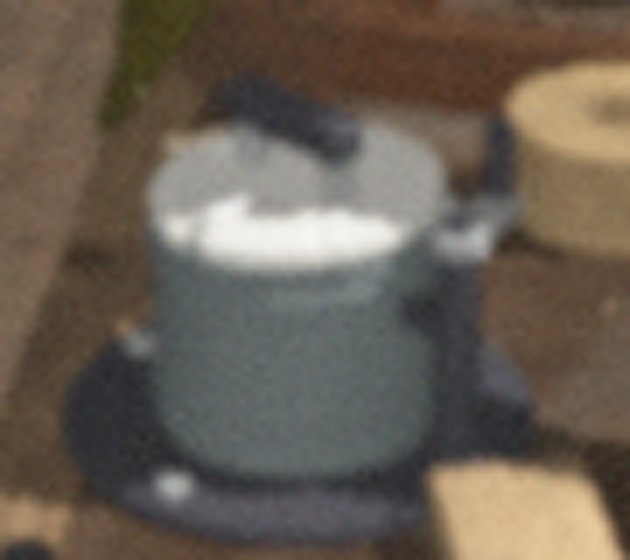

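```bash
cat > h.py <<'E'
import numpy as np
from workcell import status, vision, ctrl
M={n:vision.camera_model(n) for n in('scene','top')}
def ray(n,u,v):
    K=M[n]['camera_matrix'];T=M[n]['cam_to_world']
    d=T[:3,:3]@np.linalg.solve(K,[u,v,1]); return T[:3,3],d/np.linalg.norm(d)
def atz(n,u,v,z):
    o,d=ray(n,u,v); return o+d*(z-o[2])/d[2]
def tri(pt,ps):
    o1,d1=ray('top',*pt);o2,d2=ray('scene',*ps)
    s=np.linalg.lstsq(np.c_[d1,-d2],o2-o1,rcond=None)[0]
    a=o1+d1*s[0];b=o2+d2*s[1]; return (a+b)/2,np.linalg.norm(a-b)
def proj(n,p):
    T=np.linalg.inv(M[n]['cam_to_world']);c=T[:3,:3]@np.array(p)+T[:3,3];q=M[n]['camera_matrix']@c;return q[:2]/q[2]
E
python3 - <<'E'
from h import *
np.set_printoptions(precision=3,suppress=True)
print('A hi end',tri((345,385),(445,50)),'hi seat',tri((405,170),(265,70)))
print('A hi end/2nd',tri((345,385),(445,68)))
print('A lo end',tri((325,340),(415,212)),'lo seat',tri((370,185),(265,190)))
print('top of post',tri((405,140),(290,35)))
print('seat far',tri((545,190),(265,190)))
for p in [(345,385),(405,170),(405,140),(360,165),(550,190)]: print(p,atz('top',*p,0),atz('top',*p,.4))
c=lambda x,y:(230+x/8-.5+.06,155+y/8-.5+.06)
L=atz('top',*c(335,285),.112);print('lid ctr',L)
N=atz('top',*c(240,187),.113);print('notch',N,np.degrees(np.arctan2(*(N-L)[[1,0]])))
b1=atz('top',*c(283,328),.15);b2=atz('top',*c(390,208),.15);print('bar',(b1+b2)/2,np.degrees(np.arctan2(*(b2-b1)[[1,0]])),np.linalg.norm(b1-b2))
P=atz('top',*c(203,450),.118);k=atz('top',*c(287,486),.150);lug=atz('top',*c(370,435),.107)
F=atz('top',*c(340,308),.008)
print('piv',P,'knob',k,'lug',lug,'foot',F, np.linalg.norm(P-F),np.linalg.norm((P-k)[:2]))
for n,q in(('piv',P),('lug',lug)): print(n,np.degrees(np.arctan2(*(q-F)[[1,0]])))
print(np.degrees(np.arctan2(*(k-P)[[1,0]])))
E
```

```text
A hi end (array([ 0.032, -0.237,  0.522]), np.float64(0.00913554526819978)) hi seat (array([ 0.54 , -0.393,  0.427]), np.float64(0.0005601511273188078))
A hi end/2nd (array([ 0.019, -0.245,  0.473]), np.float64(0.0036425213548153803))
A lo end (array([ 0.028, -0.243,  0.021]), np.float64(0.015471942177857776)) lo seat (array([ 0.544, -0.388,  0.009]), np.float64(0.008390661032924063))
top of post (array([ 0.524, -0.357,  0.551]), np.float64(0.12919580246464155))
seat far (array([ 0.608, -1.215, -0.366]), np.float64(0.03676308413024694))
(345, 385) [-0.134 -0.316  0.   ] [-0.003 -0.256  0.4  ]
(405, 170) [ 0.605 -0.511  0.   ] [ 0.545 -0.401  0.4  ]
(405, 140) [ 0.71 -0.51  0.  ] [ 0.623 -0.4    0.4  ]
(360, 165) [ 0.618 -0.354  0.   ] [ 0.554 -0.284  0.4  ]
(550, 190) [ 0.548 -1.017  0.   ] [ 0.503 -0.777  0.4  ]
lid ctr [ 0.511 -0.051  0.112]
notch [ 0.549 -0.012  0.113] 45.60501208681145
bar [ 0.514 -0.052  0.15 ] -40.04467146073404 0.06297450786943937
piv [ 0.443 -0.     0.118] knob [ 0.428 -0.035  0.15 ] lug [ 0.451 -0.067  0.107] foot [ 0.511 -0.051  0.008] 0.1389579482197326 0.0379799810606848
piv 143.38392956285062
lug -165.37328007626238
-112.86790149398878
```

Run:
```python
import cv2
a=cv2.imread('pics/top0.png');b=cv2.imread('pics/scene0.png')
cv2.imwrite('pics/c3.png',cv2.resize(a[130:420,300:560],None,fx=2.05,fy=2.05,interpolation=cv2.INTER_CUBIC))
cv2.imwrite('pics/c4.png',cv2.resize(b[0:240,230:500],None,fx=2.5,fy=2.5,interpolation=cv2.INTER_CUBIC))
```

```text
(no output)
```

View pics/c3.png

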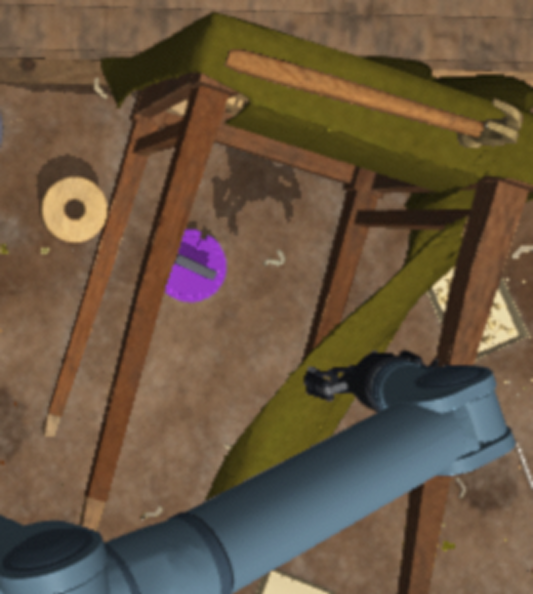

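View pics/c4.png

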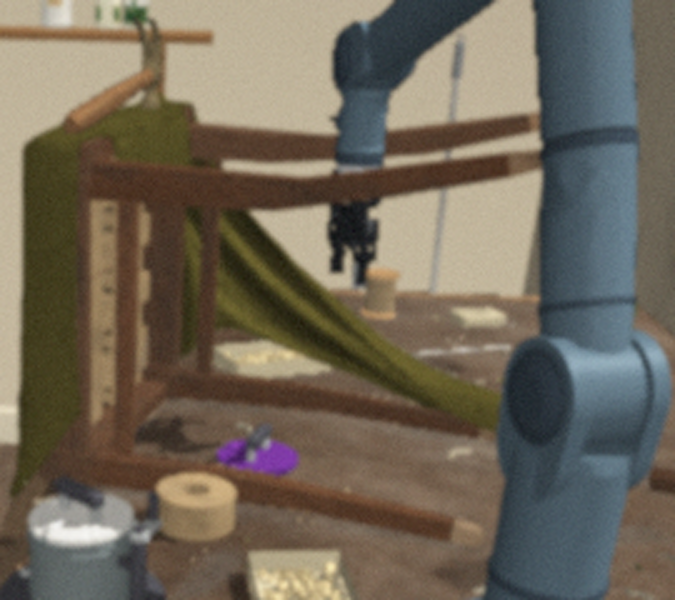

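Request:
send_rows([
  [[0,0,4,0,100],[0,0,4,0,100],[0,0,4,0,100],[0,0,4,0,100],[0,0,4,0,100],[0,0,4,0,100]],
])

```text
t: 0.6
position: [0.1672, -0.6114, 0.4236]
orientation: [[0.964, 0.265, -0.015], [0.265, -0.963, 0.043], [-0.003, -0.046, -0.999]]
force: [0.3, -1.4, -0.2]
width: 0.0857
```

Request:
send_rows([
  [[0,0,4,0,100],[0,0,4,0,100],[0,0,4,0,100],[0,0,4,0,100],[0,0,4,0,100],[0,0,2,0,100]],
])

```text
t: 1.1
position: [0.1655, -0.6016, 0.613]
orientation: [[0.963, 0.269, 0.004], [0.269, -0.963, -0.012], [0.0, 0.012, -1.0]]
force: [0.1, 1.5, -0.1]
width: 0.0856
```

```bash
cat > snap.py <<'E'
import sys,cv2
from h import *
np.set_printoptions(precision=3,suppress=True)
n,f=sys.argv[1:3]
im=cv2.cvtColor(vision.capture(n),cv2.COLOR_RGB2BGR)
if len(sys.argv)>3:
    x0,y0,w,h=map(int,sys.argv[3:7]);im=im[y0:y0+h,x0:x0+w];s=min(800/w,600/h);im=cv2.resize(im,None,fx=s,fy=s,interpolation=cv2.INTER_CUBIC);print('scale',s)
cv2.imwrite('pics/'+f,im)
s=status.state();print(s['t'],s['joint_pos'],s['position'],s['force'],s['width']);print(s['orientation'])
E
python3 snap.py scene s1.png
```

```text
1.15 [ 1.048  0.319  0.307  0.853 -0.104  1.967  0.   ] [ 0.165 -0.601  0.615] [-1.162  0.79   2.466] 0.08547185860390114
[[ 0.963  0.269  0.004]
 [ 0.269 -0.963 -0.014]
 [ 0.     0.015 -1.   ]]
```

View pics/s1.png

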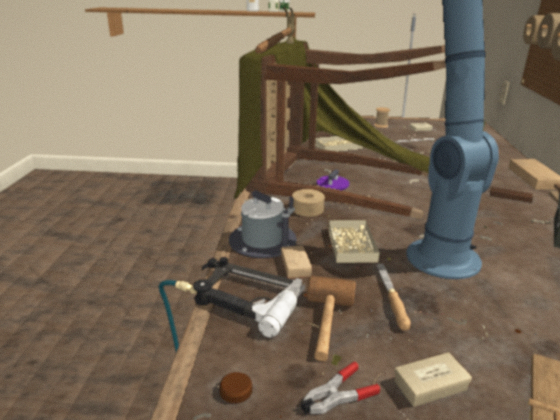

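Request:
send_rows([
  [[1.8,3.5,0.3,0,100],[1.8,3.5,0.3,0,100],[1.8,3.5,0,0,100],[1.8,3.5,0,0,100],[1.8,3.5,0,0,100],[1.8,3.5,0,0,100]],
])

```text
t: 1.65
position: [0.2685, -0.3883, 0.6026]
orientation: [[0.968, 0.25, -0.02], [0.25, -0.968, 0.005], [-0.018, -0.009, -1.0]]
force: [1.7, -1.4, 1.0]
width: 0.0852
```

```bash
python3 snap.py top t1.png
```

```text
1.7 [ 0.732 -0.015  0.117  1.246  0.008  1.928 -0.449] [ 0.275 -0.38   0.604] [ 2.401  5.258 -0.303] 0.08553915071205893
[[ 0.964  0.267 -0.016]
 [ 0.267 -0.964  0.01 ]
 [-0.012 -0.013 -1.   ]]
```

View pics/t1.png

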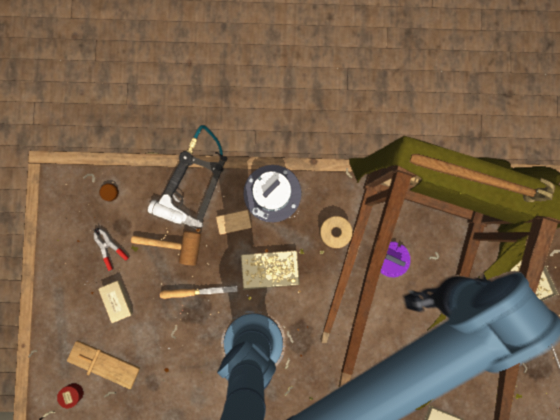

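Request:
send_rows([
  [[1.8,3.5,0.3,-0.05,100],[1.8,3.5,0.3,-0.05,100],[1.8,3.5,0,-0.05,100],[1.8,3.5,0,-0.05,100],[1.8,3.5,0,-0.05,100],[1.8,3.5,0,-0.05,100],[1.8,3.5,0,-0.05,100],[1.8,3.5,0,-0.05,100]],
])

```text
t: 2.37
position: [0.4114, -0.0964, 0.5927]
orientation: [[0.987, -0.154, -0.038], [-0.154, -0.988, 0.027], [-0.042, -0.02, -0.999]]
force: [1.3, 0.4, 0.5]
width: 0.0853
```

Request:
send_rows([
  [[1.8,2,0.3,-0.12,100],[1.8,0,0,-0.12,100],[1.8,0,0,-0.12,100],[1,0,0,-0.12,100],[0,0,0,-0.1,100],[0,0,0,0,100]],
])

```text
t: 2.87
position: [0.4782, -0.0584, 0.5826]
orientation: [[0.743, -0.668, -0.039], [-0.667, -0.744, 0.051], [-0.063, -0.011, -0.998]]
force: [0.6, -0.7, 0.1]
width: 0.0852
```

```bash
python3 snap.py scene s2.png
```

```text
2.9167 [ 0.407  0.04  -0.351  1.238 -0.037  1.908 -2.255] [ 0.478 -0.058  0.582] [-0.173  0.716 -1.112] 0.08550543233050398
[[ 0.745 -0.666 -0.04 ]
 [-0.664 -0.746  0.051]
 [-0.064 -0.011 -0.998]]
```

View pics/s2.png

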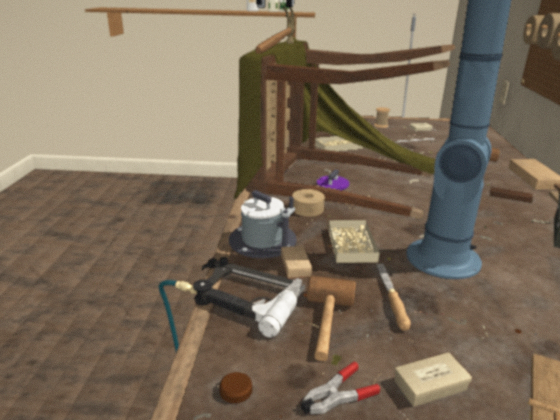

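Run:
```python
from h import *
import cv2
np.set_printoptions(precision=4,suppress=True)
c=lambda x,y:(230+x/8-.44,155+y/8-.44)
print(proj('scene',(.514,-.052,.145)),'seen',220+290/7-.43,180+118/7-.43)
print(tri(c(336,268),(220+290/7-.43,180+118/7-.43)))
print('foot centre scene',proj('scene',(.511,-.051,.0)))
b=cv2.cvtColor(vision.capture('top'),cv2.COLOR_RGB2BGR)
cv2.imwrite('pics/c5.png',cv2.resize(b[155:230,230:320],None,fx=8,fy=8,interpolation=cv2.INTER_CUBIC))
```

```text
[261.5499 195.0364] seen 260.99857142857144 196.42714285714285
(array([ 0.5152, -0.0517,  0.1407]), np.float64(0.0006668485053716098))
foot centre scene [262.6856 239.8479]
```

View pics/c5.png

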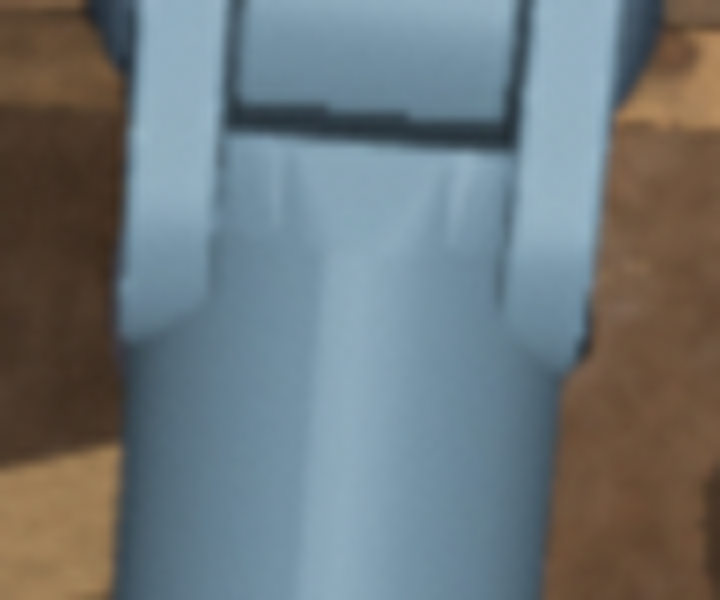

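Request:
send_rows([
  [[1,0,-4,0,100],[1,0.3,-4,0,100],[1,0.3,-4,0,100],[0.5,0,-4,0,100],[0,0,-4,0,100],[0,0,-4,0,100],[0,0,-4,0,100],[0,0,0,0,100]],
])

```text
t: 3.63
position: [0.5034, -0.0541, 0.2927]
orientation: [[0.757, -0.652, -0.038], [-0.651, -0.758, 0.044], [-0.058, -0.009, -0.998]]
force: [-2.6, 0.9, -1.6]
width: 0.0856
```

Request:
send_rows([
  [[0.5,0.1,-4,0,100],[0.5,0.1,-4,0,100],[0,0,-3,0,100],[0,0,0,0,100]],
])

```text
t: 3.97
position: [0.5158, -0.0543, 0.1965]
orientation: [[0.76, -0.649, -0.033], [-0.647, -0.761, 0.041], [-0.052, -0.01, -0.999]]
force: [-2.1, -0.6, -0.7]
width: 0.0854
```

```bash
python3 snap.py scene s3.png 210 120 120 90
```

```text
scale 6.666666666666667
4.0167 [ 0.39   0.184 -0.373  1.863  0.029  1.136 -2.268] [ 0.518 -0.054  0.2  ] [-0.794 -0.053  0.77 ] 0.08551809485793628
[[ 0.76  -0.649 -0.027]
 [-0.648 -0.761  0.041]
 [-0.047 -0.013 -0.999]]
```

View pics/s3.png

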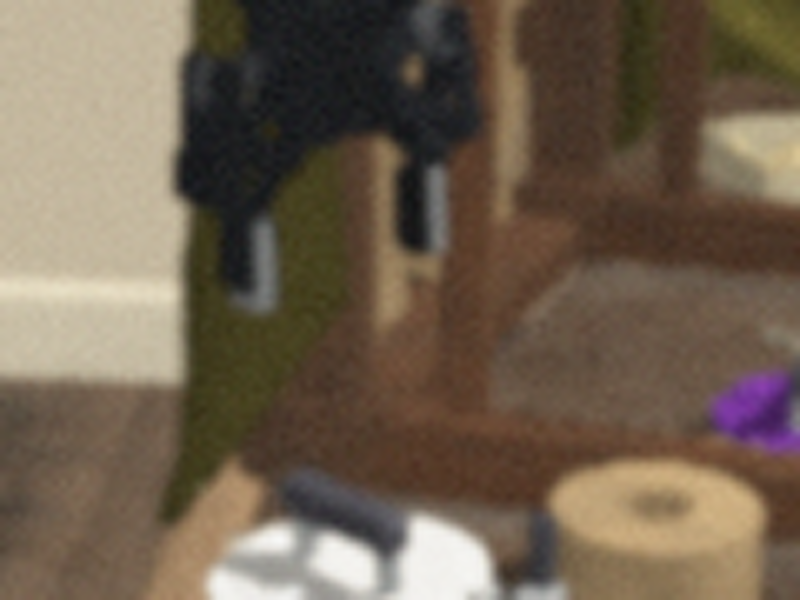

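Request:
send_rows([
  [[-0.3,0.2,-3,0,100],[0,0,-3,0,100],[0,0,-1.5,0,100],[0,0,0,0,100],[0,0,0,0,100]],
])

```text
t: 4.43
position: [0.5326, -0.0551, 0.144]
orientation: [[0.762, -0.648, 0.006], [-0.647, -0.761, 0.036], [-0.019, -0.032, -0.999]]
force: [0.5, -0.4, 0.3]
width: 0.0859
```

Request:
send_rows([
  [[-0.8,0.1,0,0,100],[-0.8,0.1,-0.5,0,100],[0,0,-0.5,0,100],[0,0,0,0,100]],
])

```text
t: 4.77
position: [0.5232, -0.0541, 0.1441]
orientation: [[0.762, -0.647, 0.024], [-0.648, -0.761, 0.033], [-0.003, -0.041, -0.999]]
force: [0.5, -1.0, 0.3]
width: 0.0852
```

Request:
send_rows([
  [[-0.6,0.1,-1,0,100],[-0.4,0.1,-1,0,100],[-0.2,0,-0.7,0,100],[0,0,0,0,100]],
])

```text
t: 5.1
position: [0.5101, -0.052, 0.1159]
orientation: [[0.762, -0.647, 0.026], [-0.648, -0.761, 0.032], [-0.001, -0.041, -0.999]]
force: [-1.3, 0.3, -0.0]
width: 0.085
```

Request:
send_rows([
  [[0.3,0,0.6,0,100],[0,0,0,0,100]],
])

```text
t: 5.27
position: [0.5115, -0.0517, 0.1204]
orientation: [[0.762, -0.647, 0.022], [-0.647, -0.761, 0.033], [-0.004, -0.039, -0.999]]
force: [0.7, -0.6, 0.4]
width: 0.0855
```

```bash
python3 snap.py scene s4.png 210 150 120 90
```

```text
scale 6.666666666666667
5.3167 [ 0.381  0.231 -0.373  1.994  0.063  0.913 -2.295] [ 0.511 -0.052  0.12 ] [-0.536 -0.755 -0.475] 0.0850783815232102
[[ 0.762 -0.647  0.021]
 [-0.647 -0.761  0.033]
 [-0.005 -0.039 -0.999]]
```

View pics/s4.png

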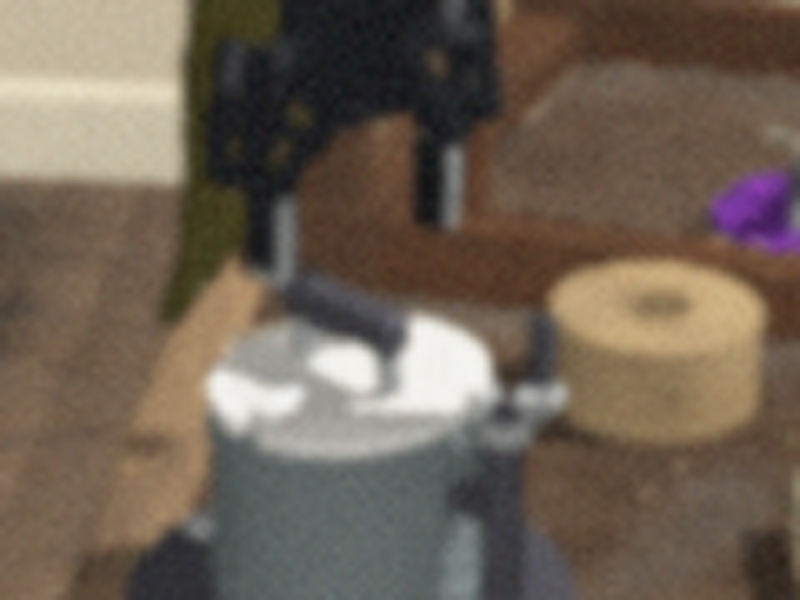

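Run:
```python
from h import *
np.set_printoptions(precision=4,suppress=True)
s=status.state();p=s['position'];R=s['orientation']
print(proj('scene',p))
for sg in(1,-1):
  for back in (0,.013,.0187+.013):
    q=p+R[:,1]*sg*.0425-R[:,2]*back; print(sg,back,q,(proj('scene',q)-[210,150])*6.667)
for sg in(1,-1):
    print(sg,(proj('scene',np.array([.514,-.052,.1495])+sg*.035*np.array([-.75,.66,0]))-[210,150])*6.667)
```

```text
[262.7112 203.1905]
1 0 [ 0.4832 -0.0841  0.1182] [422.531  328.6203]
1 0.013 [ 0.483  -0.0845  0.1312] [423.4862 301.0912]
1 0.0317 [ 0.4826 -0.0851  0.1499] [424.8741 261.0959]
-1 0 [ 0.5382 -0.0194  0.1215] [277.2222 381.7549]
-1 0.013 [ 0.538  -0.0198  0.1345] [277.6014 353.2472]
-1 0.0317 [ 0.5376 -0.0204  0.1531] [278.1525 311.8121]
1 [400.5317 316.581 ]
-1 [288.6516 265.3982]
```

```bash
python3 - <<'E'
from h import *
np.set_printoptions(precision=4,suppress=True)
p=np.array([.1718,-.6258,.1965]);y=np.array([.2647,-.9643,0])
for sg in(1,-1):
  for b in (0,.013,.05):
    q=p+y*sg*.0425+[0,0,b]; print(sg,b,proj('scene',q),proj('top',q))
print(proj('scene',p),proj('top',p))
E
python3 - <<'E'
import cv2
a=cv2.imread('pics/top0.png');b=cv2.imread('pics/scene0.png')
cv2.imwrite('pics/c6.png',cv2.resize(b[60:135,330:420],None,fx=8,fy=8,interpolation=cv2.INTER_CUBIC))
cv2.imwrite('pics/c7.png',cv2.resize(a[285:345,430:530],None,fx=8,fy=8,interpolation=cv2.INTER_CUBIC))
E
```

```text
1 0 [363.3425 121.0265] [473.4775 301.9751]
1 0.013 [363.6599 117.7544] [475.3533 302.6392]
1 0.05 [364.5745 108.3249] [480.8975 304.6021]
-1 0 [371.2396 127.293 ] [446.1387 308.8876]
-1 0.013 [371.5971 123.9017] [447.7506 309.6199]
-1 0.05 [372.628  114.1237] [452.5152 311.7847]
[367.2085 124.0943] [459.8173 305.429 ]
```

View pics/c6.png

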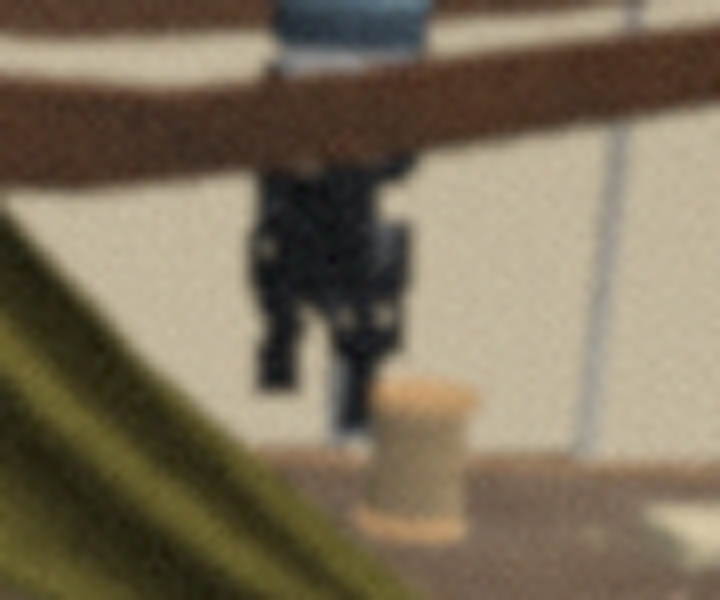

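View pics/c7.png

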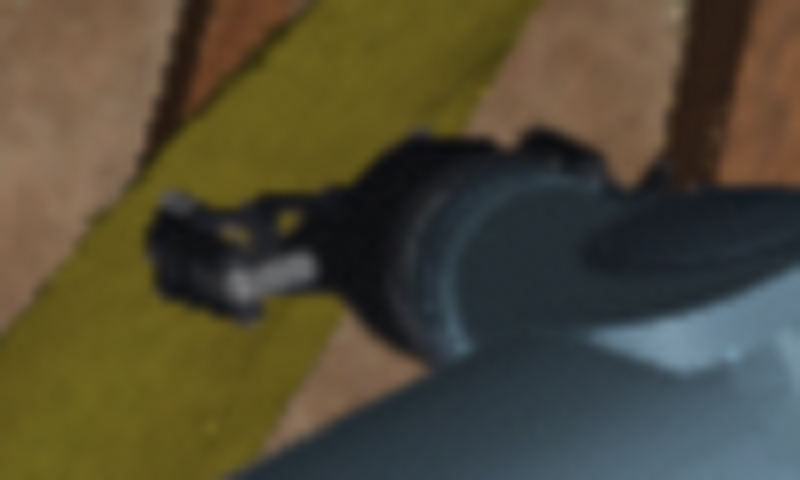

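Request:
send_rows([
  [[0,0,3,0,50],[0,0,0,0,0],[0,0,0,0,0],[0,0,0,0,0],[0,0,0,0,0],[0,0,0,0,0],[0,0,0,0,0],[0,0,0,0,0]],
])

```text
t: 5.98
position: [0.5123, -0.0517, 0.151]
orientation: [[0.762, -0.647, 0.022], [-0.647, -0.761, 0.033], [-0.005, -0.04, -0.999]]
force: [0.1, 0.5, 0.4]
width: 0.0002
```

```bash
python3 snap.py scene s5.png 210 150 120 90
python3 - <<'E'
from h import *
s=status.state();p=s['position'];R=s['orientation']
for b in (0,.0187,.035,.05): print(b,(proj('scene',p-R[:,2]*b)-[210,150])*6.667)
E
```

```text
scale 6.666666666666667
6.0333 [ 0.389  0.192 -0.377  1.965  0.044  0.977 -2.28 ] [ 0.512 -0.052  0.151] [-0.153 -0.975 -0.352] -4.536453908015531e-05
[[ 0.762 -0.647  0.022]
 [-0.647 -0.761  0.034]
 [-0.005 -0.04  -0.999]]
0 [347.97905044 288.06085159]
0.0187 [348.98726069 246.85190346]
0.035 [349.87608513 210.52265575]
0.05 [350.70239441 176.74861292]
```

View pics/s5.png

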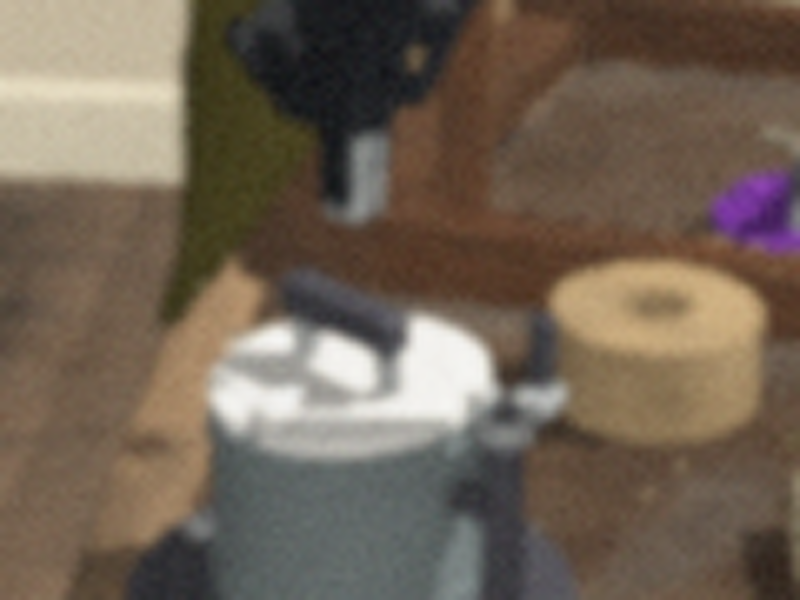

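Run:
```python
from h import *
import cv2
p=np.array([.275,-.38,.604]);y=np.array([.267,-.964,-.013]);z=np.array([-.016,.01,-1])
for sg in(1,0,-1):
  for b in (0,.013,.033,.05): print(sg,b,(proj('top',p+y*sg*.05-z*b)-[395,270])*8)
a=cv2.imread('pics/t1.png')
cv2.imwrite('pics/c8.png',cv2.resize(a[270:340,395:485],None,fx=8,fy=8,interpolation=cv2.INTER_CUBIC))
p=np.array([.1718,-.6258,.1965]);y=np.array([.2647,-.9643,0])
for sg in(1,0,-1):
  for b in (0,.013,.033,.05): print(sg,b,(proj('top',p+y*sg*.05+[0,0,b])-[430,285])*8)
```

```text
1 0 [386.55408956  63.14535379]
1 0.013 [405.18392742  67.27178072]
1 0.033 [434.88016312  73.84936597]
1 0.05 [461.16328575  79.67096172]
0 0 [203.70270661 110.01837825]
0 0.013 [219.81692977 114.80612933]
0 0.033 [245.50493004 122.43837754]
0 0.05 [268.24223483 129.1939347 ]
-1 0 [ 20.18325738 157.06265811]
-1 0.013 [ 33.7632122  162.51657608]
-1 0.033 [ 55.41271624 171.21134868]
-1 0.05 [ 74.57688075 178.90797083]
1 0 [367.08966458 130.92877901]
1 0.013 [382.28156004 136.1934693 ]
1 0.033 [406.23978111 144.49609449]
1 0.05 [427.18431437 151.75433829]
0 0 [238.53816292 163.43229937]
0 0.013 [252.490324   169.01771895]
0 0.033 [274.49387106 177.82632158]
0 0.05 [293.73004479 185.52707137]
-1 0 [109.78322784 195.98725672]
-1 0.013 [122.49169088 201.8944194 ]
-1 0.033 [142.53423594 211.21061869]
-1 0.05 [160.05644084 219.3553105 ]
```

View pics/c8.png

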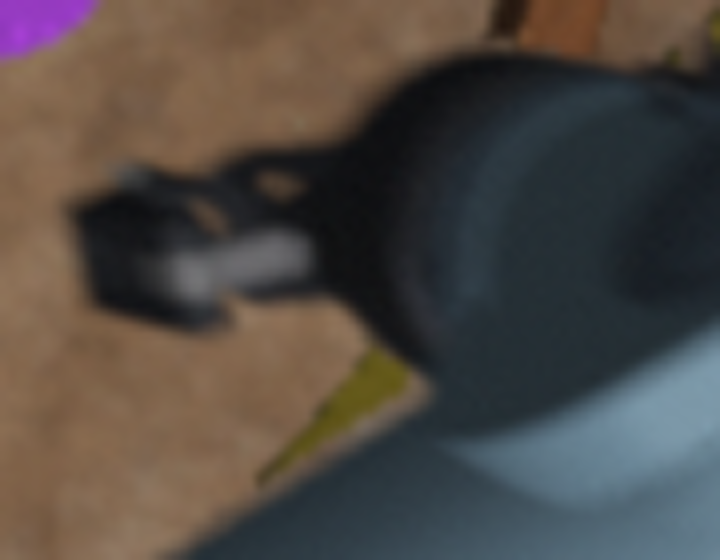

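Request:
send_rows([
  [[0,0,0,0,100],[0,0,0,0,100],[0,0,0,0,100],[0,0,0,0,100],[0,0,-2,0,100],[0,0,-2,0,100],[0,0,-0.7,0,100],[0,0,0,0,100]],
])

```text
t: 6.7
position: [0.5134, -0.0519, 0.1034]
orientation: [[0.762, -0.647, 0.025], [-0.648, -0.761, 0.033], [-0.003, -0.041, -0.999]]
force: [-0.1, -0.2, 0.4]
width: 0.0859
```

```bash
python3 snap.py scene s6.png 210 150 120 90
```

```text
scale 6.666666666666667
6.75 [ 0.377  0.256 -0.37   2.003  0.076  0.877 -2.304] [ 0.514 -0.052  0.104] [-0.285 -0.079 -0.023] 0.0855402950061978
[[ 0.762 -0.647  0.025]
 [-0.648 -0.761  0.033]
 [-0.002 -0.041 -0.999]]
```

View pics/s6.png

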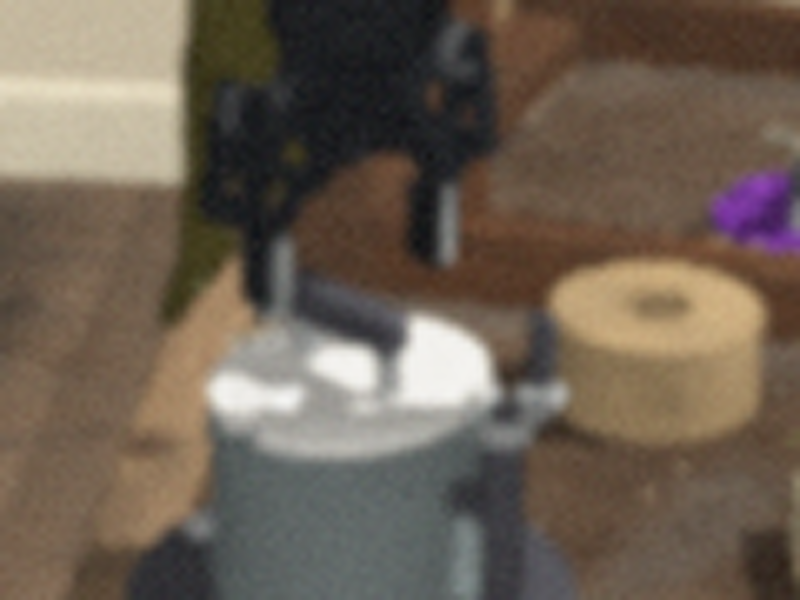

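Request:
send_rows([
  [[0,0,-0.8,0,100],[0,0,-0.7,0,100],[0,0,0,0,100]],
])

```text
t: 7.0
position: [0.5156, -0.0521, 0.09]
orientation: [[0.762, -0.647, 0.029], [-0.648, -0.761, 0.032], [0.001, -0.043, -0.999]]
force: [-0.2, -0.5, -0.8]
width: 0.0856
```

```bash
python3 snap.py scene s7.png 210 150 120 90
```

```text
scale 6.666666666666667
7.05 [ 0.372  0.276 -0.367  2.01   0.087  0.845 -2.313] [ 0.516 -0.052  0.09 ] [-0.497  0.803 -0.483] 0.08520378983275755
[[ 0.762 -0.647  0.03 ]
 [-0.648 -0.761  0.032]
 [ 0.002 -0.044 -0.999]]
```

View pics/s7.png

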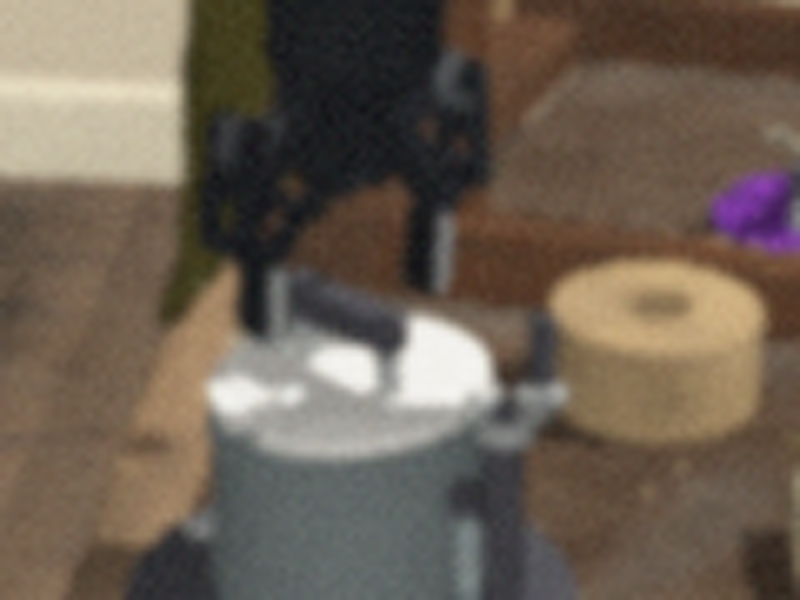

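Request:
send_rows([
  [[0,0,0,0,0],[0,0,0,0,0],[0,0,0,0,0],[0,0,0,0,0],[0,0,0,0,0],[0,0,0,0,0]],
], grip_force=25)

```text
t: 7.55
position: [0.5192, -0.0515, 0.0931]
orientation: [[0.762, -0.647, 0.037], [-0.648, -0.761, 0.033], [0.007, -0.049, -0.999]]
force: [1.9, 0.1, -1.0]
width: 0.0161
```

```bash
python3 snap.py scene s8.png 210 150 120 90
```

```text
scale 6.666666666666667
7.6 [ 0.372  0.274 -0.368  2.007  0.087  0.844 -2.313] [ 0.519 -0.052  0.093] [ 2.192  0.796 -0.123] 0.016333142660267336
[[ 0.762 -0.647  0.036]
 [-0.648 -0.761  0.032]
 [ 0.007 -0.048 -0.999]]
```

View pics/s8.png

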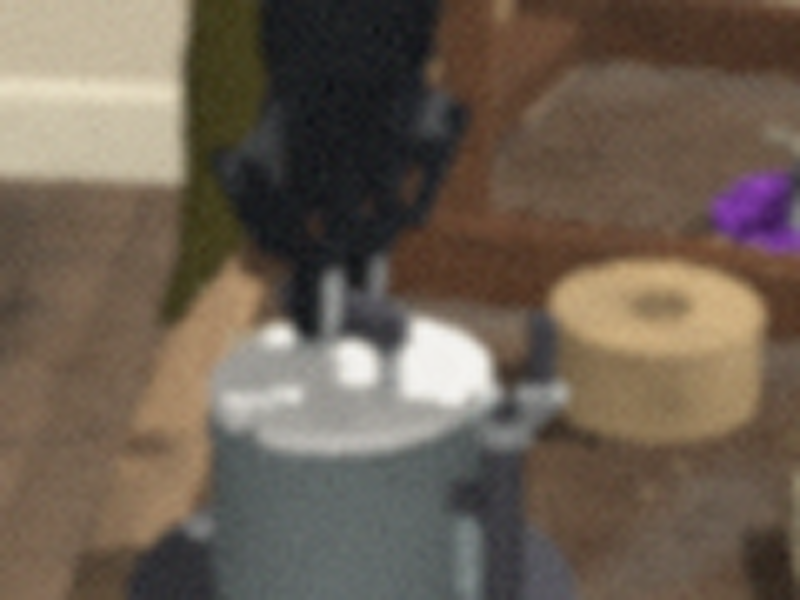

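Request:
send_rows([
  [[0,0,0,0.1,0],[0,0,0,0.1,0],[0,0,0,0.1,0],[0,0,0,0.1,0]],
])

```text
t: 7.93
position: [0.5188, -0.0488, 0.0932]
orientation: [[0.959, -0.284, 0.019], [-0.285, -0.957, 0.047], [0.005, -0.051, -0.999]]
force: [0.8, 0.6, -1.0]
width: 0.0161
```

```bash
python3 snap.py scene s9.png 210 150 120 90
```

```text
scale 6.666666666666667
7.9833 [ 0.436  0.294 -0.437  1.99   0.099  0.868 -1.903] [ 0.519 -0.049  0.093] [ 1.315  1.207 -1.249] 0.015738591553939432
[[ 0.96  -0.281  0.019]
 [-0.282 -0.958  0.047]
 [ 0.005 -0.051 -0.999]]
```

View pics/s9.png

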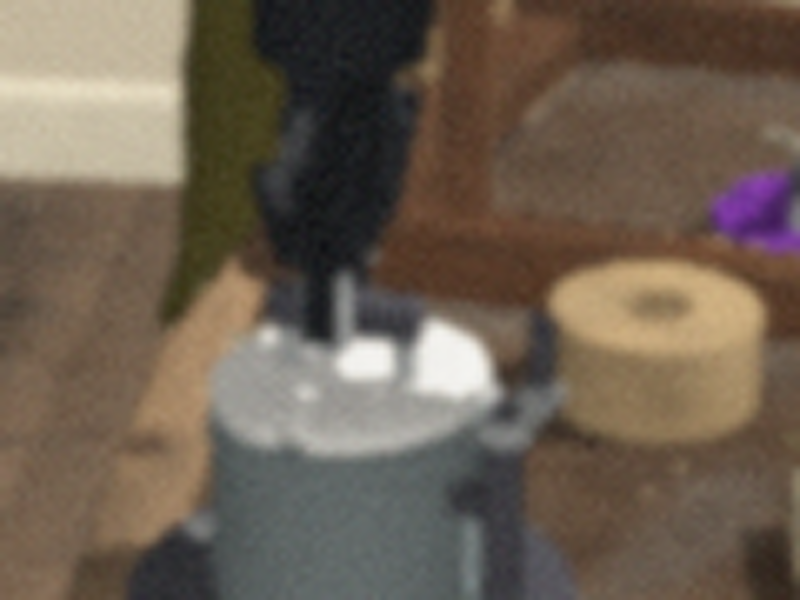

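Request:
send_rows([
  [[0,0.05,0,0.11,0],[-0.05,0.05,0,0.11,0],[-0.05,0.05,0,0.11,0],[-0.05,0.05,0,0.11,0],[-0.05,0.05,0,0.11,0],[-0.05,0,0,0.11,0],[-0.05,0,0,0.11,0],[-0.05,0,0,0.11,0]],
])

```text
t: 8.65
position: [0.5158, -0.0456, 0.0938]
orientation: [[0.819, 0.573, -0.026], [0.573, -0.818, 0.046], [0.005, -0.053, -0.999]]
force: [0.8, 0.5, -1.4]
width: 0.0156
```

Request:
send_rows([
  [[-0.05,0,0,0.11,0],[-0.05,0,0,0.11,0],[-0.05,-0.05,0,0.11,0],[-0.05,0,0,0.11,0],[-0.05,-0.05,0,0.11,0],[-0.05,0,0,0.11,0],[0,-0.05,0,0.11,0],[0,0,0,0,0]],
])

```text
t: 9.32
position: [0.5124, -0.0448, 0.0934]
orientation: [[0.171, 0.984, -0.054], [0.985, -0.17, 0.017], [0.008, -0.056, -0.998]]
force: [1.5, -0.1, -0.2]
width: 0.0155
```

```bash
python3 snap.py scene s10.png 210 150 120 90
```

```text
scale 6.666666666666667
9.3667 [ 0.641  0.383 -0.723  1.938  0.278  0.982 -0.39 ] [ 0.513 -0.045  0.093] [ 0.86  -0.401  0.017] 0.015368283872408415
[[ 0.174  0.983 -0.053]
 [ 0.985 -0.173  0.017]
 [ 0.008 -0.056 -0.998]]
```

View pics/s10.png

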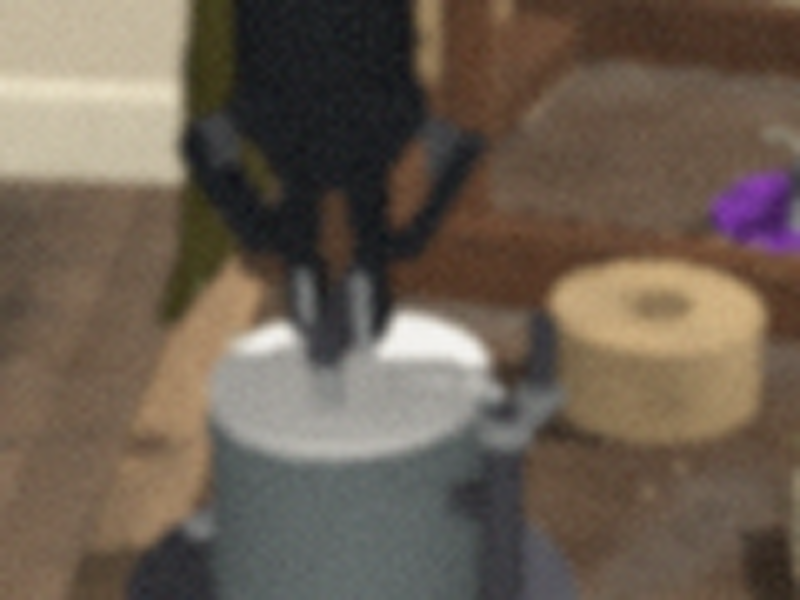

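Request:
send_rows([
  [[0,0,-0.1,0.09,0],[0,0,-0.1,0.09,0],[0,0,-0.1,0.07,0],[0,0,-0.1,0.05,0]],
])

```text
t: 9.7
position: [0.5111, -0.0458, 0.0934]
orientation: [[-0.106, 0.992, -0.062], [0.994, 0.107, 0.0], [0.007, -0.061, -0.998]]
force: [-2.1, 1.9, 6.3]
width: 0.0156
```

Request:
send_rows([
  [[0,0,-0.1,0.04,0],[0,0,-0.1,0.04,0]],
])

```text
t: 9.87
position: [0.5108, -0.046, 0.0934]
orientation: [[-0.175, 0.983, -0.063], [0.985, 0.175, -0.005], [0.006, -0.063, -0.998]]
force: [-2.3, 0.5, 6.6]
width: 0.0154
```

Request:
send_rows([
  [[0,0,-0.1,0.04,0],[0,0,-0.1,0.04,0]],
])

```text
t: 10.03
position: [0.5104, -0.0461, 0.0933]
orientation: [[-0.241, 0.968, -0.065], [0.971, 0.241, -0.009], [0.007, -0.065, -0.998]]
force: [-3.0, -0.1, 5.9]
width: 0.0156
```

Request:
send_rows([
  [[0,0,-0.1,0.03,0],[0,0,-0.1,0.03,0]],
])

```text
t: 10.2
position: [0.5099, -0.0464, 0.093]
orientation: [[-0.287, 0.956, -0.066], [0.958, 0.287, -0.013], [0.007, -0.067, -0.998]]
force: [-3.5, 0.4, 7.0]
width: 0.0155
```

```bash
python3 snap.py scene s11.png 225 175 90 68
```

```text
scale 8.823529411764707
10.25 [ 0.686  0.41  -0.803  1.934  0.354  1.013  0.005] [ 0.51  -0.046  0.093] [-2.629 -0.086  6.237] 0.015525259318163823
[[-0.288  0.955 -0.066]
 [ 0.958  0.288 -0.013]
 [ 0.007 -0.067 -0.998]]
```

View pics/s11.png

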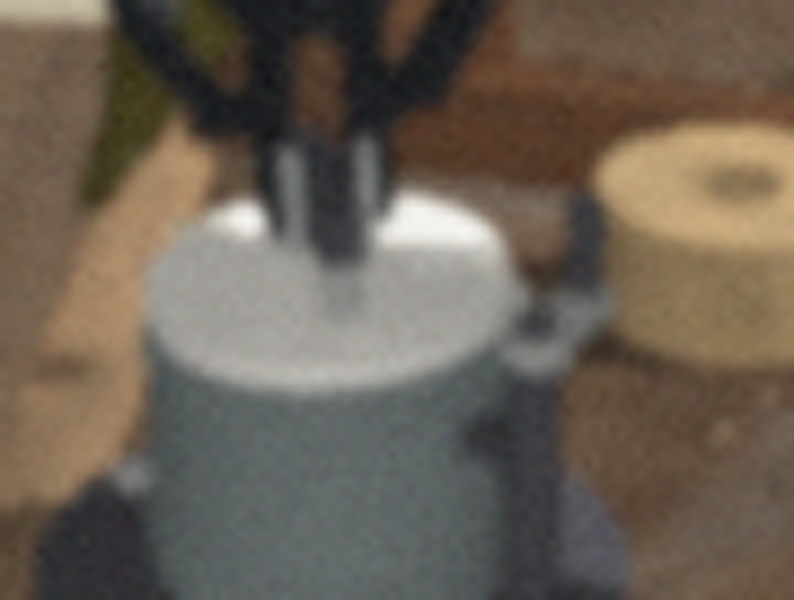

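```bash
python3 snap.py top t2.png 210 130 140 105
```

```text
scale 5.714285714285714
10.3 [ 0.686  0.41  -0.802  1.934  0.354  1.013  0.004] [ 0.51  -0.046  0.093] [-3.5   -0.255  6.96 ] 0.01541328562239787
[[-0.286  0.956 -0.066]
 [ 0.958  0.286 -0.013]
 [ 0.007 -0.067 -0.998]]
```

View pics/t2.png

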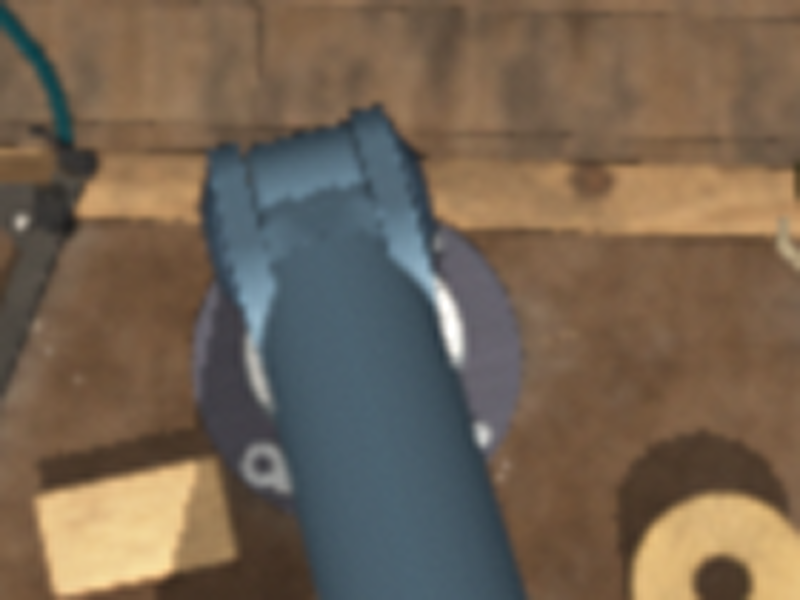

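Request:
send_rows([
  [[0,0,0,0,60],[0,0,0,0,60],[0,0,0,0,60],[0,0,0,0,60]],
])

```text
t: 10.63
position: [0.5091, -0.0483, 0.0926]
orientation: [[-0.277, 0.958, -0.067], [0.961, 0.277, -0.015], [0.004, -0.068, -0.998]]
force: [1.1, -0.1, -0.3]
width: 0.0513
```

```bash
python3 snap.py scene s12.png 225 175 90 68
```

```text
scale 8.823529411764707
10.6833 [ 0.685  0.409 -0.799  1.935  0.354  1.013 -0.003] [ 0.509 -0.048  0.092] [ 0.289  0.344 -0.063] 0.051200722342841974
[[-0.277  0.958 -0.067]
 [ 0.961  0.277 -0.015]
 [ 0.004 -0.068 -0.998]]
```

View pics/s12.png

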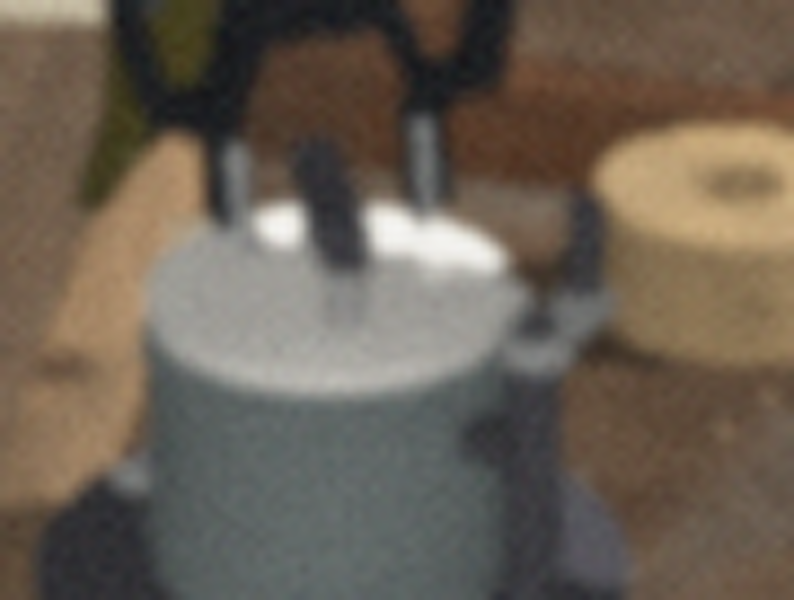

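Request:
send_rows([
  [[0,0,3,0,60],[0,0,4,0,60],[0,0,4,0,60],[0,3,2,0,60],[0,4,0,0,60],[0,4,0,0,60],[0,4,0,0,60],[0,2,0,0,60]],
])

```text
t: 11.35
position: [0.5064, 0.1173, 0.2268]
orientation: [[-0.252, 0.965, -0.069], [0.968, 0.252, -0.015], [0.003, -0.071, -0.997]]
force: [0.7, 1.8, -0.1]
width: 0.0511
```

```bash
python3 snap.py top t3.png 230 155 90 68
```

```text
scale 8.823529411764707
11.4 [ 0.511  0.286 -0.948  1.784  0.224  1.265 -0.24 ] [0.506 0.121 0.227] [-0.307  3.026  0.852] 0.05141184375633668
[[-0.257  0.964 -0.069]
 [ 0.966  0.257 -0.012]
 [ 0.006 -0.07  -0.998]]
```

View pics/t3.png

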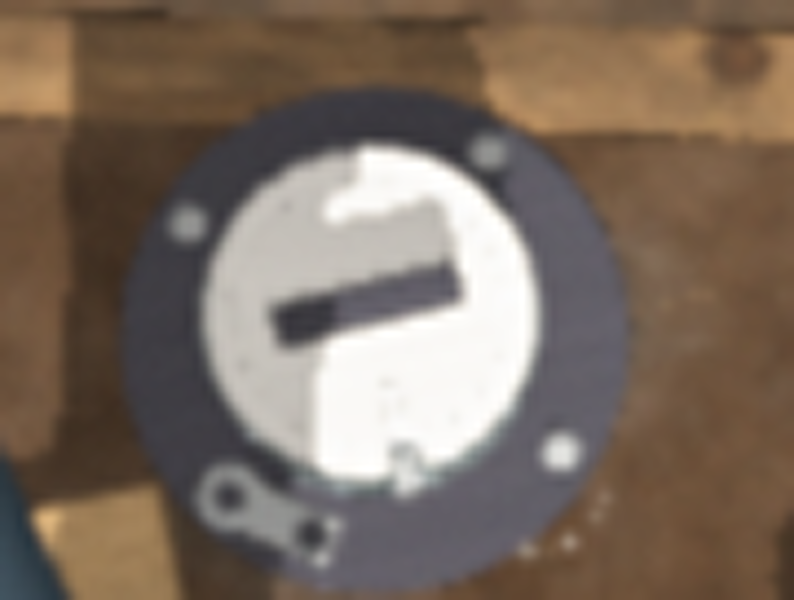

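```bash
python3 snap.py top t4.png 262 197 28 21;python3 snap.py scene s13.png 235 185 60 45
```

```text
scale 28.571428571428573
11.45 [ 0.514  0.285 -0.945  1.785  0.226  1.266 -0.236] [0.506 0.118 0.227] [-0.066 -1.009  0.873] 0.05150504753781849
[[-0.257  0.964 -0.07 ]
 [ 0.966  0.256 -0.015]
 [ 0.004 -0.071 -0.997]]
scale 13.333333333333334
11.5 [ 0.516  0.285 -0.941  1.785  0.227  1.266 -0.235] [0.506 0.114 0.226] [ 0.311  0.006 -0.417] 0.05144014913844376
[[-0.253  0.965 -0.071]
 [ 0.968  0.252 -0.017]
 [ 0.001 -0.073 -0.997]]
```

View pics/t4.png

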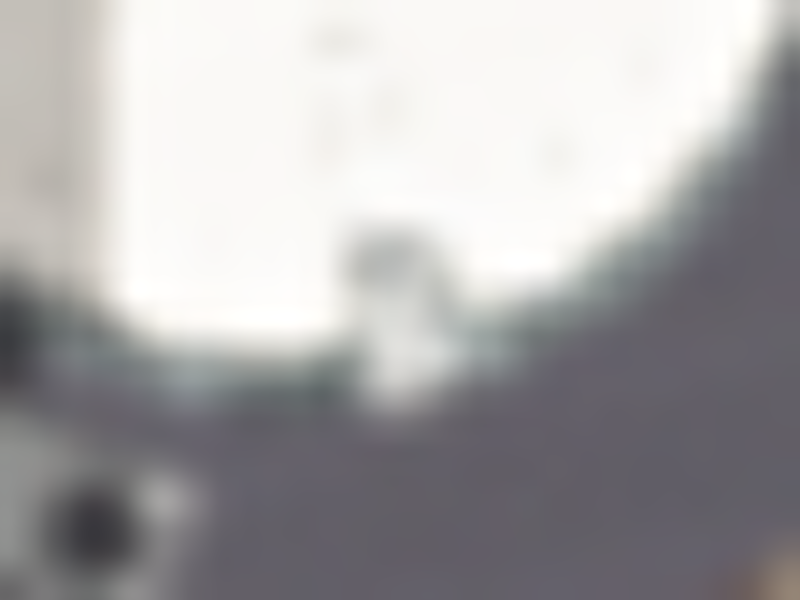

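View pics/s13.png

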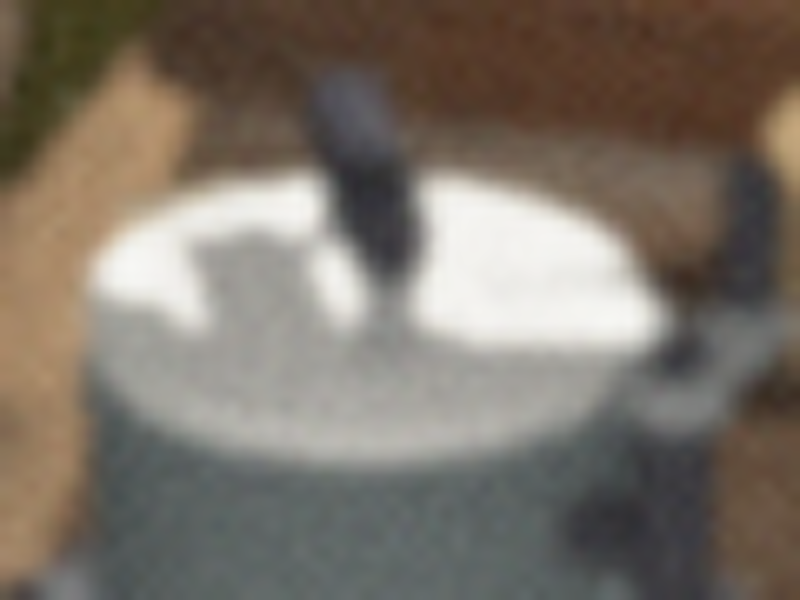

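```bash
cat > ov.py <<'E'
from h import *
import cv2,sys
src,x0,y0,s,out=sys.argv[1],*map(float,sys.argv[2:5]),sys.argv[5]
im=cv2.imread(src)
c=np.array([.511,-.051]);a=np.radians(14)
for col,tilt in(((0,0,255),0),((0,200,0),.0065/.113)):
  for z in(.108,.1):
    pts=[]
    for t in np.linspace(0,2*np.pi,100):
        p=c+.06*np.array([np.cos(t),np.sin(t)])
        d=.06*np.cos(t-a-np.pi)+.06
        pts.append((proj('scene',[*p,z+tilt*d])-[x0,y0]+.5)*s-.5)
    cv2.polylines(im,[np.int32(pts)],True,col,1)
cv2.imwrite('pics/'+out,im)
E
python3 ov.py pics/s13.png 235 185 13.3333 o1.png; python3 ov.py pics/s7.png 210 150 6.6667 o2.png
```

```text
(no output)
```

View pics/o1.png

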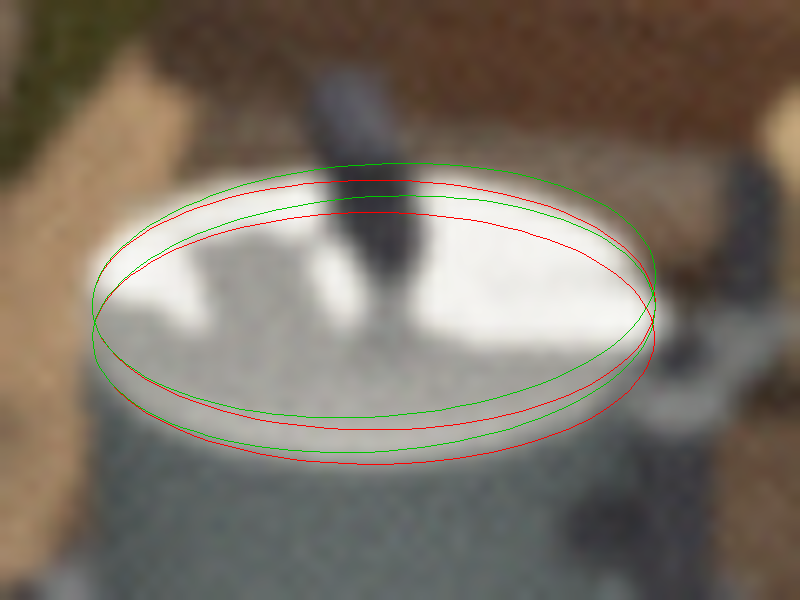

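View pics/o2.png

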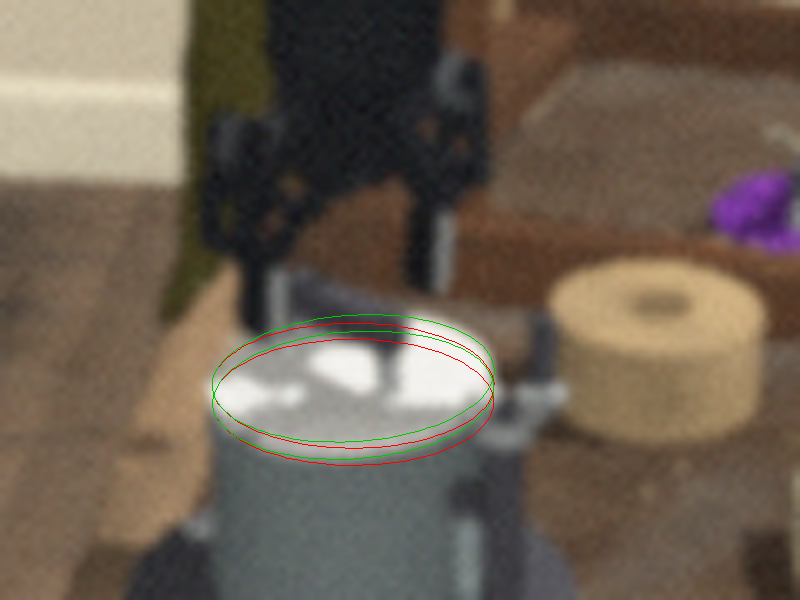

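Request:
send_rows([
  [[-3,0,0,-0.1,0],[-3,0,0,-0.1,0],[-3,-1,0,-0.1,0],[-1,-3,0,-0.1,0],[-0.5,-3,0,-0.1,0],[0,-3,0,-0.1,0],[0,-2,0,-0.1,0],[0,0,0,0,0]],
])

```text
t: 12.17
position: [0.394, -0.0205, 0.2217]
orientation: [[0.476, 0.877, -0.067], [0.88, -0.475, 0.035], [-0.001, -0.076, -0.997]]
force: [-0.1, -0.6, -0.3]
width: 0.0001
```

```bash
python3 snap.py scene s14.png 210 130 120 90
```

```text
scale 6.666666666666667
12.2167 [ 0.807 -0.073 -0.783  2.059 -0.091  1.204 -0.429] [ 0.394 -0.019  0.222] [ 0.17  -0.24  -1.358] 0.00017029953021232853
[[ 0.472  0.879 -0.067]
 [ 0.881 -0.471  0.036]
 [-0.    -0.076 -0.997]]
```

View pics/s14.png

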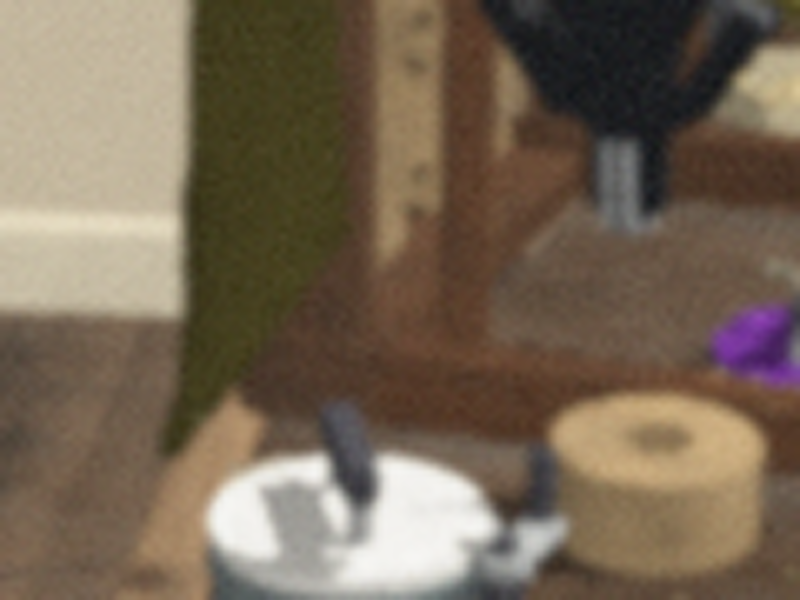

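```bash
python3 snap.py top t5.png 225 150 100 75
python3 - <<'E'
from h import *
s=status.state();p=s['position'];R=s['orientation']
for b in (0,.033): print(b,proj('scene',p-R[:,2]*b),(proj('top',p-R[:,2]*b)-[225,150])*8)
E
```

```text
scale 8.0
12.2667 [ 0.806 -0.072 -0.786  2.058 -0.093  1.204 -0.428] [ 0.395 -0.016  0.222] [-0.422  0.918  0.731] -0.00028566721776450725
[[ 0.468  0.881 -0.067]
 [ 0.884 -0.466  0.037]
 [ 0.002 -0.076 -0.997]]
0 [304.63925104 176.40868265] [262.71926884 603.59325221]
0.033 [304.29280808 164.59491674] [261.65444139 595.87572641]
```

View pics/t5.png

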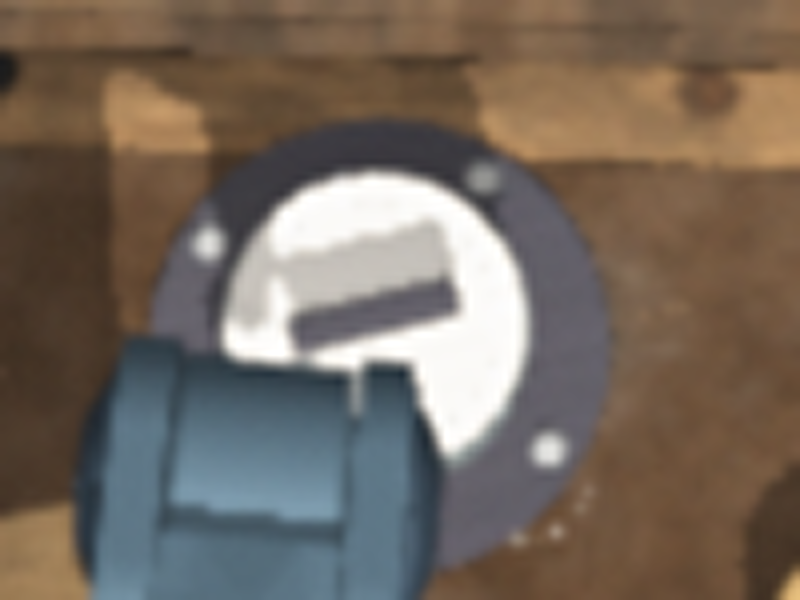

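Run:
```python
from h import *
np.set_printoptions(precision=4,suppress=True)
print(tri((265.5,215.2),(290.8,197.3)),atz('top',265.5,215.2,.1505), atz('top',230+230/8.82-.44,155+495/8.82-.44,.1185))
```

```text
(array([ 0.4297, -0.0354,  0.1498]), np.float64(0.00228928682466441)) [ 0.4285 -0.0355  0.1505] [ 0.4434 -0.0025  0.1185]
```

Request:
send_rows([
  [[0,0,-3.5,0,0],[0,0,-3.5,0,0],[0,0,-3,0,0],[0,0,-1.5,0,0],[0,0,0,0,0],[0,0,0,0,0]],
])

```text
t: 12.77
position: [0.3988, -0.0118, 0.106]
orientation: [[0.459, 0.887, -0.058], [0.888, -0.457, 0.039], [0.008, -0.069, -0.998]]
force: [0.2, 0.2, -0.1]
width: 0.0002
```

```bash
python3 snap.py scene s15.png 225 160 90 68
```

```text
scale 8.823529411764707
12.8167 [ 0.757  0.13  -0.82   2.178  0.066  0.931 -0.579] [ 0.399 -0.012  0.106] [-0.093 -0.472 -0.42 ] -0.00011634185335110698
[[ 0.459  0.886 -0.057]
 [ 0.888 -0.458  0.038]
 [ 0.008 -0.068 -0.998]]
```

View pics/s15.png

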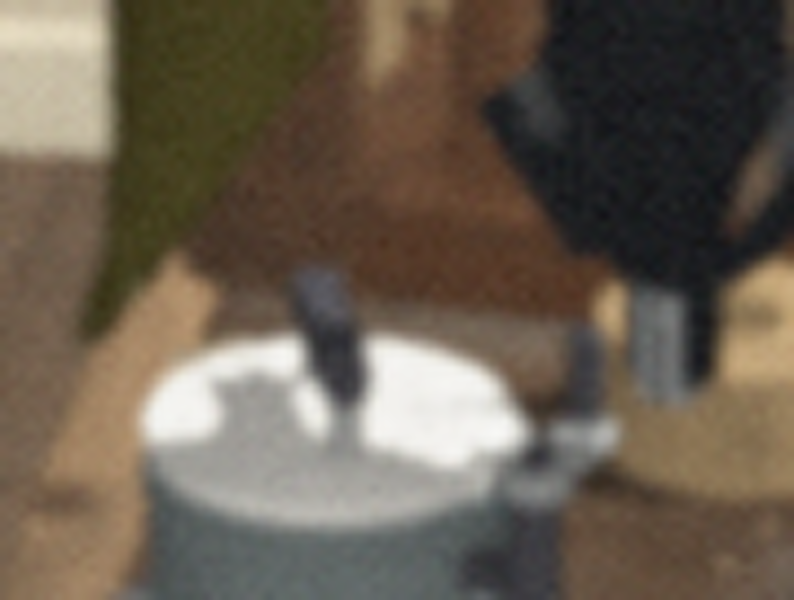

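Request:
send_rows([
  [[-0.2,-0.8,-0.5,0,0],[0,-0.5,-0.2,0,0],[0.5,-0.2,0,0,0],[0.5,-0.2,0,0,0]],
])

```text
t: 13.15
position: [0.4095, -0.0301, 0.1023]
orientation: [[0.457, 0.888, -0.052], [0.889, -0.456, 0.035], [0.007, -0.062, -0.998]]
force: [-1.6, 0.8, -1.6]
width: 0.0006
```

Request:
send_rows([
  [[0.6,-0.4,0,0.1,0],[0.6,-0.4,0,0.1,0],[0.6,-0.3,0,0.1,0]],
])

```text
t: 13.4
position: [0.4259, -0.0421, 0.1025]
orientation: [[0.165, 0.984, -0.066], [0.986, -0.164, 0.017], [0.006, -0.068, -0.998]]
force: [-1.1, 0.6, -0.4]
width: -0.0001
```

```bash
python3 snap.py scene s16.png 225 160 90 68
```

```text
scale 8.823529411764707
13.45 [ 0.781  0.218 -0.819  2.11   0.172  0.952 -0.298] [ 0.428 -0.043  0.103] [-0.246 -0.865 -0.595] -6.907882340391464e-05
[[ 0.162  0.985 -0.064]
 [ 0.987 -0.161  0.017]
 [ 0.006 -0.065 -0.998]]
```

View pics/s16.png

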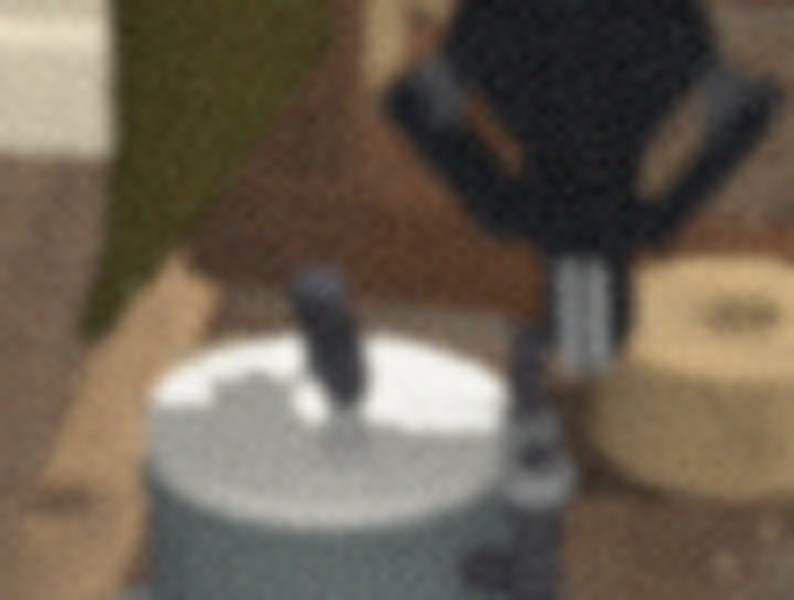

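Request:
send_rows([
  [[0.5,-0.1,0,0.12,0],[0.5,0,0,0.12,0],[0.5,0,0,0.12,0],[0.5,0.1,0,0.12,0]],
])

```text
t: 13.78
position: [0.4469, -0.047, 0.1031]
orientation: [[-0.316, 0.946, -0.069], [0.949, 0.315, -0.02], [0.003, -0.071, -0.997]]
force: [-1.8, -0.9, -0.7]
width: -0.0001
```

```bash
python3 snap.py scene s17.png 225 160 90 68
```

```text
scale 8.823529411764707
13.8333 [ 0.795  0.28  -0.877  2.063  0.276  0.984  0.093] [ 0.448 -0.046  0.103] [ 0.83  -0.806 -0.813] -0.00019996514068170676
[[-0.32   0.945 -0.067]
 [ 0.947  0.32  -0.019]
 [ 0.003 -0.069 -0.998]]
```

View pics/s17.png

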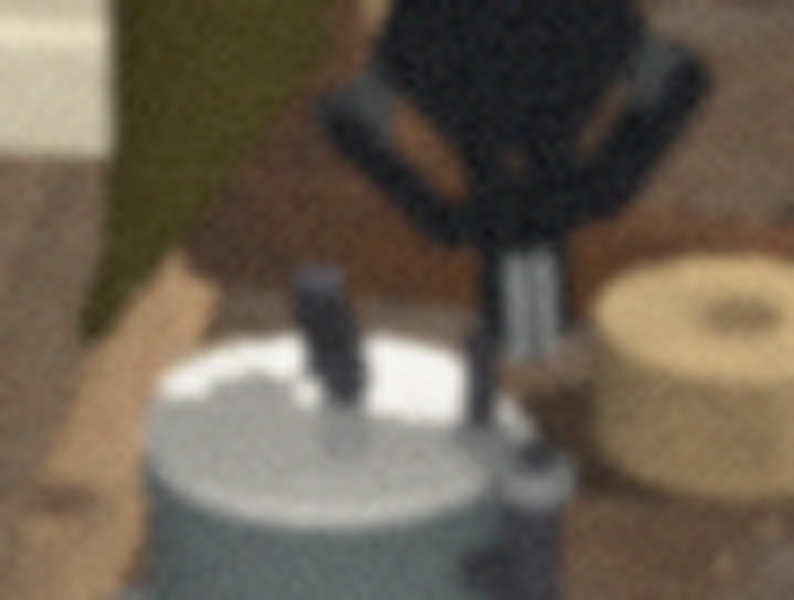

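Request:
send_rows([
  [[0.5,0.2,0,0.1,0],[0.5,0.3,0,0.1,0],[0.4,0.3,0,0.1,0]],
])

```text
t: 14.08
position: [0.462, -0.0425, 0.1035]
orientation: [[-0.581, 0.811, -0.059], [0.814, 0.58, -0.043], [-0.0, -0.073, -0.997]]
force: [-1.1, -1.6, -1.1]
width: 0.0002
```

```bash
python3 snap.py scene s18.png 225 160 90 68
```

```text
scale 8.823529411764707
14.1333 [ 0.794  0.318 -0.919  2.039  0.343  0.999  0.317] [ 0.463 -0.042  0.104] [-0.223 -2.725 -0.62 ] 0.0002069596653350971
[[-0.585  0.809 -0.058]
 [ 0.811  0.584 -0.042]
 [-0.    -0.072 -0.997]]
```

View pics/s18.png

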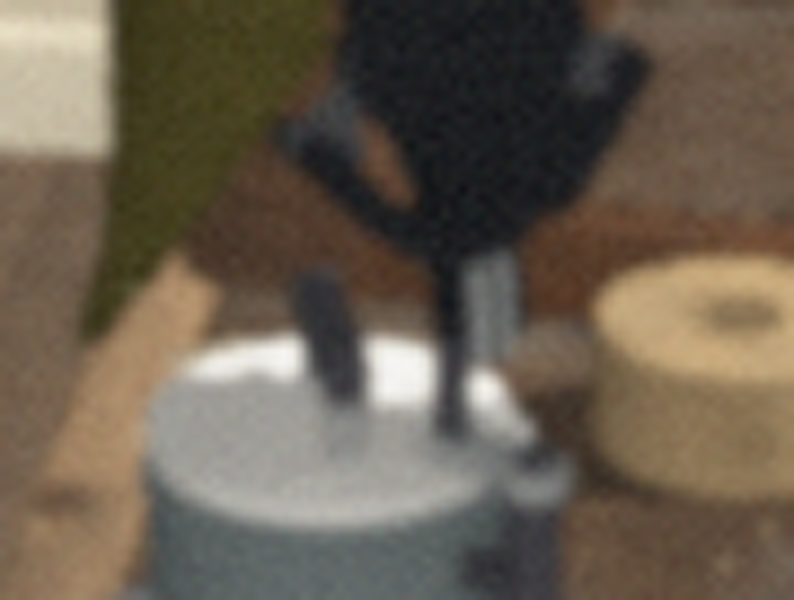

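Nearly there; keep pushing in small steps until the stop is felt.

Request:
send_rows([
  [[0.3,0.4,0,0.1,0],[0.2,0.3,0,0.05,0]],
])

```text
t: 14.3
position: [0.4648, -0.0427, 0.1034]
orientation: [[-0.693, 0.718, -0.059], [0.721, 0.69, -0.061], [-0.004, -0.085, -0.996]]
force: [-2.2, -7.0, 2.6]
width: 0.0004
```

Request:
send_rows([
  [[0.2,0.3,0,0,0],[0.2,0.3,0,0,0]],
])

```text
t: 14.47
position: [0.4678, -0.0424, 0.1034]
orientation: [[-0.683, 0.728, -0.062], [0.73, 0.68, -0.068], [-0.007, -0.091, -0.996]]
force: [0.2, -1.4, 0.7]
width: 0.0001
```

```bash
python3 snap.py scene s19.png 225 160 90 68
```

```text
scale 8.823529411764707
14.5167 [ 0.78   0.338 -0.931  2.025  0.387  1.017  0.397] [ 0.469 -0.041  0.104] [ 0.272 -3.356 -1.146] -6.62481233861876e-05
[[-0.684  0.727 -0.06 ]
 [ 0.729  0.681 -0.066]
 [-0.007 -0.089 -0.996]]
```

View pics/s19.png

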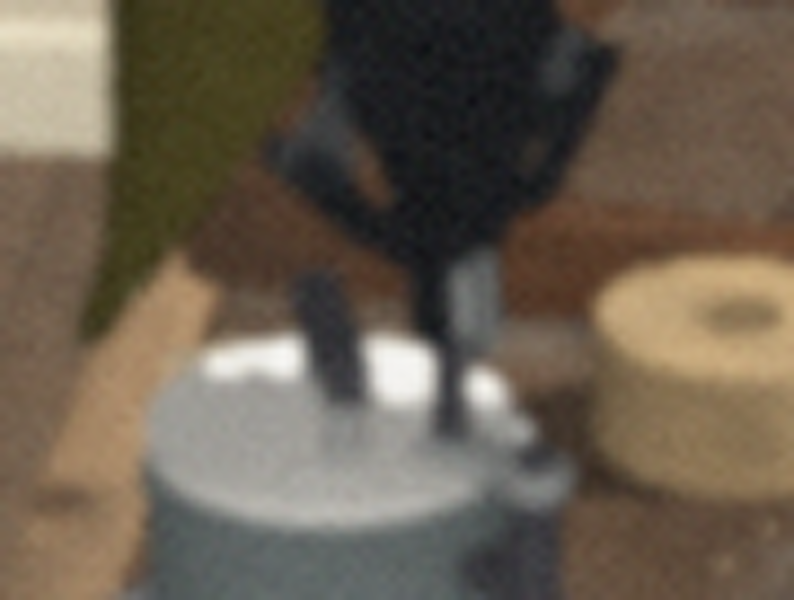

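Run:
```python
from h import *
for th in range(300,332,4):
    t=np.radians(th);p=np.array([.4434+.034*np.cos(t),-.0025+.034*np.sin(t)])
    print(th,*[(proj('scene',[*p,z])-[225,160]+.5)*8.82 for z in(.1185,.1505)])
print((proj('scene',[.4434,-.0025,.1185])-[225,160]+.5)*8.82)
```

```text
300 [488.42547248 423.52243656] [489.89757477 331.99044576]
304 [481.78267064 424.98304779] [483.18158379 333.39518166]
308 [475.38737746 426.65190542] [476.71589046 335.00129509]
312 [469.26959924 428.52189855] [470.5308185  336.80195607]
316 [463.45831199 430.58500563] [464.6556534  338.78945481]
320 [457.98133721 432.83231365] [459.11851707 340.95521984]
324 [452.86521733 435.25404054] [453.94624203 343.2898393 ]
328 [448.13509104 437.83956122] [449.16424548 345.78308567]
[535.89457641 468.06135391]
```

Request:
send_rows([
  [[0,0.4,0,0,0],[0,0.4,0,0,0],[0,0.4,0,0,0]],
])

```text
t: 14.77
position: [0.4685, -0.0418, 0.1039]
orientation: [[-0.673, 0.737, -0.063], [0.739, 0.668, -0.083], [-0.019, -0.102, -0.995]]
force: [-0.4, -9.5, -0.7]
width: 0.0
```

Request:
send_rows([
  [[-0.8,-1.5,0,0,0],[-0.5,-1,1,0,0],[0,0,4,0,0],[0,0,4,0,0],[0,0,4,0,0],[0,3,3,0,0],[0,4,0,0,0],[0,4,0,0,0]],
])

```text
t: 15.43
position: [0.4571, 0.0427, 0.2699]
orientation: [[-0.644, 0.763, -0.054], [0.765, 0.641, -0.069], [-0.018, -0.086, -0.996]]
force: [-0.5, 0.3, -1.0]
width: -0.0
```

Request:
send_rows([
  [[0,4,0,0,0],[0,4,0,0,0],[0,4,0,0,0],[0,2,0,0,0],[0,0,0,0,0],[0,0,0,0,0]],
])

```text
t: 15.93
position: [0.455, 0.2085, 0.2773]
orientation: [[-0.648, 0.76, -0.036], [0.761, 0.647, -0.049], [-0.014, -0.059, -0.998]]
force: [1.4, -1.0, -0.2]
width: -0.0
```

```bash
python3 snap.py top t6.png 230 155 90 68;python3 snap.py scene s20.png 235 185 60 45;python3 snap.py scene s21.png; python3 ov.py pics/s20.png 235 185 13.3333 o3.png
```

```text
scale 8.823529411764707
15.9833 [ 0.525  0.229 -1.179  1.771  0.234  1.347 -0.005] [0.455 0.209 0.277] [-1.291  0.812 -0.016] -0.0001731097236123983
[[-0.648  0.76  -0.036]
 [ 0.761  0.647 -0.049]
 [-0.014 -0.059 -0.998]]
scale 13.333333333333334
16.0333 [ 0.527  0.229 -1.177  1.772  0.235  1.348 -0.004] [0.455 0.206 0.277] [-0.036  0.772 -0.167] 6.123892389280799e-05
[[-0.646  0.762 -0.036]
 [ 0.763  0.645 -0.051]
 [-0.015 -0.06  -0.998]]
16.0833 [ 0.528  0.228 -1.176  1.772  0.236  1.348 -0.004] [0.456 0.205 0.277] [ 0.353 -0.536 -1.243] 0.0001578335448214095
[[-0.645  0.764 -0.037]
 [ 0.764  0.643 -0.052]
 [-0.016 -0.061 -0.998]]
```

View pics/t6.png

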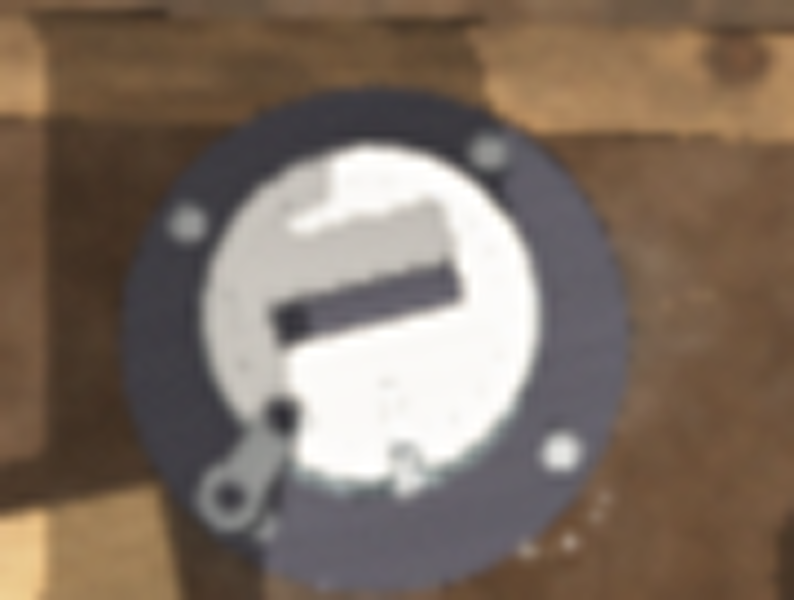

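View pics/o3.png

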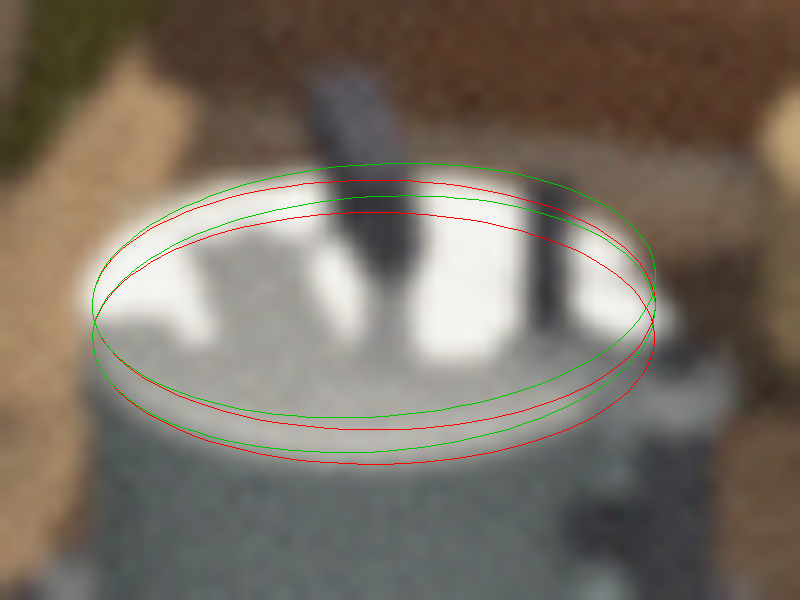

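View pics/s21.png

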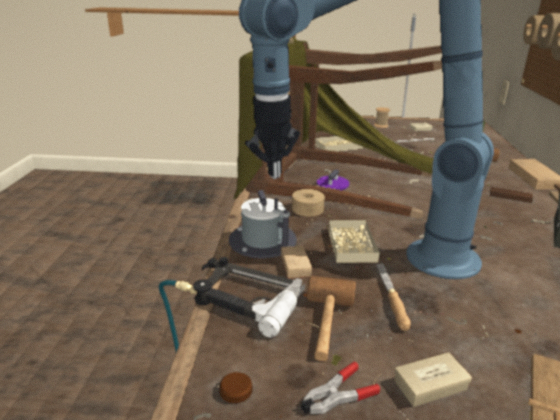

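```bash
python3 -c "
from workcell import ctrl
print(ctrl.sign_off())"
```

```text
the job is handed in; nothing more can be done
None
```

I turned the lid about 150° anticlockwise by its bar, and it dropped onto the rim when I let go. I then swung the dog in with the shut fingers until it met its stop. The job was handed in at about 16 s, with the arm clear of everything.

**Last checks**
- **Lid:** the top view shows the lug inside the notch. In the scene view the lid's outline matches the seated one rather than the tilted one, to within about 1.5 pixels. The dog also passed over the flange, which a raised lid would have blocked. I did not press down on the lid to test it further.
- **Dog:** it stopped at about 9.5 N of push, against the 1–2 N its friction takes. In the pictures it points at the pot's axis or slightly past it, over the flange.
- **Other objects:** the mallet, webbing roll and sanding block look unmoved by eye in the last scene picture. The highest force I saw was under 10 N.

**What disagreed**
- **Fingertip height:** in the pictures the shut fingertips stood about 33 mm higher than the reported TCP. I judged working heights from the camera and corrected for this.
- **Tool tilt:** the tool also picked up a tilt of about 4°, which I could not correct. While I held the lid it stayed tilted, and it only dropped flat once released.

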